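# Set up and start the lens-cement curing lamp

## Robot

A 7-joint arm with a two-finger parallel gripper is mounted at the origin on the work surface. World frame = base frame: x ahead of the robot, y to its left, z up, the work surface at z = 0. Lengths are in mm, angles in rad, forces in N, time in s.
With the tool pointing down it reaches from about 400 to 925 mm from the base axis. Payload 4.1 kg.
Tool frame: the origin (TCP) lies between the finger pads; the fingertips stand 25 mm ahead of it and the grasp point (between the pads) lies 6 mm ahead of it (env.tip_extent is the distance from the TCP to the fingertips, in mm); y points along the fingers, x is the direction in which the jaws open and shut, and the axes are right-handed (so a half turn about y gives the same grasp; the last joint's range is limited). The gripper opens to 85 mm and grips with 20 to 120 N. Pads are 22 mm wide; open, the fingers measure 114 mm over their backs; the gripper's body (76 mm by 85 mm) begins 54 mm behind the grasp point. The pads swing forward as they close: fully open they stand 13 mm farther back than shut.
Start: joints at [-1.282, 0.398, 0.045, 1.537, -0.019, 1.207, -0.051], TCP at [245.78, 601.774, 256.347] pointing down, gripper open.
Joint ranges: [-2.82, 2.82], [-0.49, 2.23], [-1.37, 1.46], [0, 2.46], [-1.36, 4.5], [0.23, 2], [-2.94, 2.94]. Speed limits (rad/s): [2.57, 2.57, 3.14, 3.14, 3.14, 3.14, 3.14].

## Interface

Orientations are given as a unit quaternion [x, y, z, w].
In Python, from station import env gives the robot as it stands.
- The arm moves only by the tool carry_out, never from a script. Its argument "commands" is a list of rows, each a list of 5 numbers: the finger opening in cm, from 0 to 8.54, then the shift along the tool's x, y, z in cm, then the turn about the tool's y in rad. In form: [[fingers, x, y, z, twist], ...]. A call has 1 to 8 rows; each row shifts and turns the commanded pose from where the row before left it, along the tool's axes as they then stand; what a row does not reach is not made up. A row lasts 1/10 s, in which the tool goes at most 50 mm and 8.59 degrees, less where a joint would pass 70% of its speed; a pose out of reach is approached as far as the arm can. A call with a gripper value outside its range is refused whole. The fingers move at their own pace and stop on an object; the grip force is fixed at half the most. Time passes only in rows, so rows that do not move let the fingers close. It gives the time, the measured TCP pose, the force and the opening at its end, in the units of the state.
- env.observe(): the state, without advancing time (a new reading comes with each control period).
- env.read_camera(name): name is "side" or "top" or "wrist"; returns the picture (480x640x3 uint8, red, green, blue); there is no depth.
- env.camera_params(name): a dict with "K" (3x3 intrinsics, pixels), "xyz" and "orientation" of the camera in the world; the wrist camera has in their place "hand_eye" (4x4, takes a point from camera to tool coordinates, whose origin is the TCP and whose axes are the tool frame's). Camera axes: x right, y down, z forward; pixel columns grow to the right and rows downward; lengths in mm; the calibration is good to about 2 mm. A picture is of the moment at which its call begins: read the wrist's pose just before it. camera_params takes no time and is no camera call.
- env.hand_in(): hands the job in, once; it reports no verdict.
The state is a dict: "time_s": time; "q": joint angles; "qvel": joint speeds; "tau": joint torques, N m; "tool_pos": TCP position; "eef_rot": TCP orientation; "ft_force": force on the tool from outside, world axes, zero at the start; "moment": the same for the moment, N m; "opening": opening from 0.0 (shut) to 1.0 (fully open).
Only numpy, scipy, OpenCV 4.12 (cv2) and the standard library are available. Lean on these libraries where they do the work, as an engineer would, in place of code of your own. Each camera call takes 0.05 s, during which the arm holds its last target.

## Task

Cure the freshly cemented lens: set the black lens cell with the amber glass down gently, glass up, in the middle of the cork pad on the little lamp's plate, roll the timer's thumbwheel to the yellow 5 and turn the power knob so that its white pointer stands at the red mark. When all three are right, push the brass toggle on the lamp's neck fully down to switch it on. Leave everything else on the counter where it is.

Things in the scene. Friction and masses are not known exactly. Their poses are not given: they have to be found in the camera images.
- timer_box: Grey curing-timer case with white top, fixed, 140 x 230 x 50 mm (x, y, z). Origin: centre of its underside; x away from the robot, y left along its long side. Black thumbwheel at y = +55 mm, black power knob at y = -60 mm, both x = 0. Aluminium cheeks with red index lines lie 13 to 18 mm either side of the wheel's middle and end 11 mm below the wheel's top.
- wheel_top (a point): Highest point of the thumbwheel, 70 mm above the counter, 20 mm above the case top; fixed to the case, axes as the case. Wheel radius 28 mm, 24 mm wide, axle along y, 28 mm below this point. The number up here, between the red lines, is the setting. The rim is turned by fingertip friction; its sprung cradle gives up to 8 mm downwards: 2.8 N to start, 8.4 N fully down.
- timer_wheel (a joint): Angle of the wheel, rad: number n (0 to 9) is at the index at n x 0.6283 (one step = 17.6 mm of rim); the black 5 on a yellow patch at 3.1416. Grows as the wheel's top is rolled away from the robot (case +x). No clicks: it stays where it is left (about 1 N at the rim turns it). Stops at -0.25 and 5.9.
- knob_grip (a point): Point on the vertical axis of the power knob, at half height of its bar, 67 mm above the counter (17 mm above the case top); axes as the case. The knob is a black bar 38 mm long, 12 mm thick, 24 mm high (5 to 29 mm above the case top) on a disc of radius 22 mm, with a white pointer line along one half of its top.
- power_knob (a joint): Angle of the power knob, rad, growing clockwise seen from above: at 0 the bar lies along the case's x with the pointer to +x (away from the robot); the wide red mark is at 0.9, the thin black ticks are 0.3 apart. Stays where it is left (about 0.03 N m). Stops at -1.2 and 1.3.
- lamp: Small aluminium curing lamp, fixed: plate 230 x 110 x 8 mm, origin at the centre of its underside, x away from the robot, y left. Cork pad at x = -70 mm; neck at x = +70 mm, radius 9 mm (collar 13 mm at the toggle); lamp head on its front side from x = +20 mm to the neck, 20 mm either side. Nothing is higher than 150 mm.
- pad_top (a point): Centre of the top of the cork pad (round, diameter 64 mm, 16 mm above the counter), with a dashed white circle of 49 mm diameter round the cell's place; axes as the lamp.
- toggle_tip (a point): Centre of the ball (13 mm diameter) at the free end of the brass toggle, a thin rod 46 mm long sticking out of the neck to the lamp's right (-y); pivot at x = 70, y = -13, z = 105 mm of the lamp, turning about the lamp's x axis. Tip at z = 125 mm off, 85 mm on, 41 mm to the right of the pivot in both.
- toggle (a joint): Angle of the toggle, rad: 0 = off (tip raised by 0.45 above level), 0.9 = fully on (tip 0.45 below level, against its stop). It grows as the tip is pushed down; stays where it is left (about 1.5 N at the tip).
- lens_cell_center (a point): Centre (half-way up, 9 mm above its underside) of the lens cell to be cured: black steel disc 42 mm in diameter, 18 mm high, about 90 g, amber glass in a brass ring on its top; z up through the glass.
- lens_cell: The same lens cell; origin at the centre of its underside.
- empty_cell: Bystander: empty black lens cell, an open ring 42 mm in diameter, 18 mm high; origin at the centre of its underside.
- prism_cage: Bystander: brass prism cage 42 x 42 x 38 mm; origin at the centre of its underside.
- binoculars: Bystander: olive binoculars lying down, about 160 x 125 x 54 mm, one eyecup missing; origin underneath their middle.
- tin_cup: Bystander: cork-lined tin cup 72 mm in diameter, 60 mm high; origin at the centre of its underside.
- screwdriver: Bystander: screwdriver 150 mm long lying down along its x; origin underneath its middle.
- oil_bottle: Bystander: amber oil bottle 36 mm in diameter, 75 mm high; origin at the centre of its underside.
Not all that is in view belongs to the job. What is shaped like the lens_cell but pink is not meant.

How it is judged:
By the outcome, as a careful person would: the job done as asked, in the order asked, and still so for the second after the job is handed in, with the robot touching nothing.
It also fails if it takes over 72 s, if anything falls off the work surface, if the arm or the gripper's body presses on something with over 40 N, if the wrist force passes 120 N, or if a joint passes its speed limit or range.

## Working session

There is one attempt and no reset: what is moved stays moved. The work goes in short steps, Python scripts to look and compute and a tool call to move; the robot and the scene stay as the last step left them, time stands still between calls to the robot, and variables do not carry over. Pictures are saved under pics/ and viewed, and the job is handed in when it is done.

Besides the shell and the picture viewer there is one more tool, called after ">>>" as a command line: name --pt "numbers of a row" for each row, then --argument value for the rest. carry_out: Moves the arm, as the interface text tells. Its arguments: {"type":"object","properties":{"commands":{"type":"array"}},"required":["commands"]}

```bash
ls; mkdir -p pics; cat > h.py <<'E'
import numpy as np, cv2
from scipy.spatial.transform import Rotation as R
from station import env
def snap(n,f):
    im=env.read_camera(n); cv2.imwrite('pics/'+f,im[:,:,::-1]); return im
def cam(n,st=None):
    p=env.camera_params(n); K=np.array(p['K'])
    if 'hand_eye' in p:
        st=st or env.observe(); T=np.eye(4);T[:3,:3]=R.from_quat(st['eef_rot']).as_matrix();T[:3,3]=st['tool_pos']
        T=T@np.array(p['hand_eye'])
        return K,T[:3,:3],T[:3,3]
    return K,R.from_quat(p['orientation']).as_matrix(),np.array(p['xyz'])
def ray(c,u,v,z):
    K,Rm,t=c; d=Rm@np.linalg.solve(K,[u,v,1.]); return t+d*(z-t[2])/d[2]
def proj(c,P):
    K,Rm,t=c; q=(np.atleast_2d(P)-t)@Rm; q=q@K.T; return q[:,:2]/q[:,2:]
E
python3 - <<'E'
from h import *
s=env.observe();print(s)
for n in ['top','side','wrist']: snap(n,n+'0.png'); print(n,env.camera_params(n))
print(env.tip_extent)
E
```

```text
pics
{'time_s': 0.0, 'q': array([-1.28194029,  0.39921529,  0.04505056,  1.53790158, -0.01873377,
        1.20689487, -0.05069094]), 'qvel': array([ 0.00034127, -0.00152823,  0.00031345,  0.00318801,  0.00047276,
       -0.00067029,  0.00210831]), 'tau': array([ 1.08998806e-04, -4.75131333e+01,  1.36455707e+00, -2.54215479e+01,
        1.15285578e-02,  9.36966331e-03,  7.24865629e-06]), 'tool_pos': array([245.58550683, 601.17720803, 255.23908953]), 'eef_rot': array([ 0.5873925 ,  0.39373448, -0.39485997, -0.5865397 ]), 'ft_force': array([-0.79177769,  0.08589431, -1.13378137]), 'moment': array([ 0.04689681,  0.01049058, -0.00421959]), 'opening': 1.002656704380888}
top {'K': array([[441.43405804,   0.        , 330.07817365],
       [  0.        , 441.43405804, 241.59451957],
       [  0.        ,   0.        ,   1.        ]]), 'xyz': array([ 530.87148449,  -47.48596817, 1064.43354827]), 'orientation': array([ 0.70770963, -0.70524344,  0.02763416, -0.03186096])}
side {'K': array([[502.81018348,   0.        , 325.50020891],
       [  0.        , 502.81018348, 244.78080584],
       [  0.        ,   0.        ,   1.        ]]), 'xyz': array([418.3396874 , 662.30469046, 743.28324109]), 'orientation': array([-0.10660905,  0.90240175, -0.41379638,  0.05548098])}
wrist {'K': array([[406.74821212,   0.        , 315.64267192],
       [  0.        , 406.74821212, 241.61739121],
       [  0.        ,   0.        ,   1.        ]]), 'hand_eye': array([[ 9.99999544e-01,  3.77023517e-04,  8.77467534e-04,
         2.73205236e-01],
       [-7.14111277e-04, -3.14885562e-01,  9.49129376e-01,
        -1.17741987e+02],
       [ 6.34145953e-04, -9.49129570e-01, -3.14885149e-01,
         8.02799738e+01],
       [ 0.00000000e+00,  0.00000000e+00,  0.00000000e+00,
         1.00000000e+00]])}
25.0
```

View pics/top0.png

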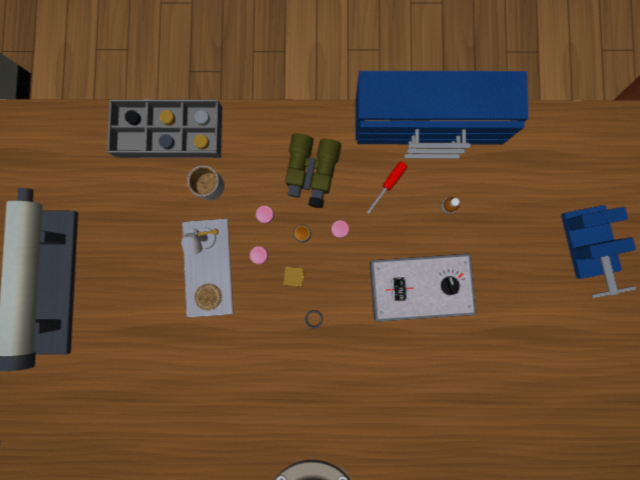

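View pics/side0.png

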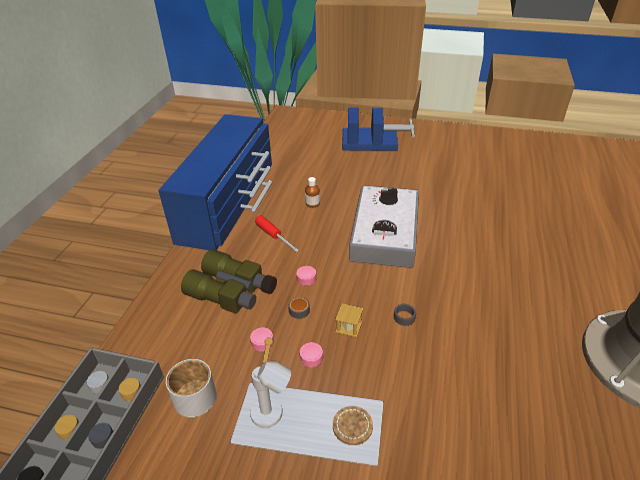

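View pics/wrist0.png

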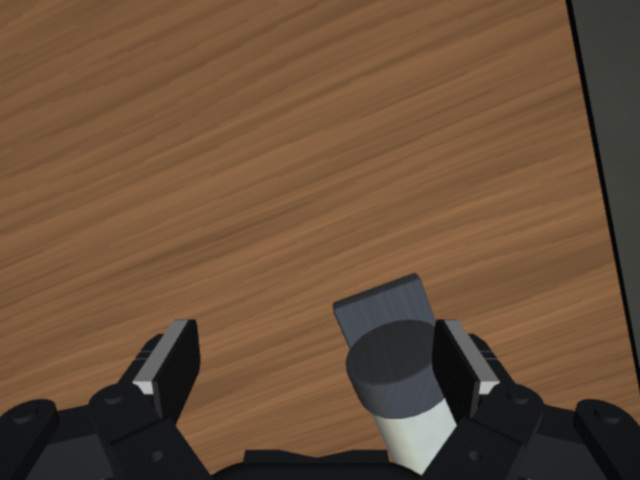

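```bash
python3 - <<'E'
from h import *
print(R.from_quat(env.observe()['eef_rot']).as_matrix().round(3))
c=cam('top');print(c[1].round(3))
E
```

```text
[[ 0.378 -0.    -0.926]
 [ 0.926 -0.001  0.378]
 [-0.001 -1.    -0.   ]]
[[ 0.004 -0.996  0.084]
 [-1.    -0.003  0.006]
 [-0.006 -0.084 -0.996]]
```

```bash
python3 - <<'E'
import cv2
a=cv2.imread('pics/top0.png');s=cv2.imread('pics/side0.png')
cv2.imwrite('pics/c1.png',cv2.resize(a[190:330,170:360],None,fx=4,fy=4,interpolation=cv2.INTER_CUBIC))
cv2.imwrite('pics/c2.png',cv2.resize(a[240:335,360:485],None,fx=6,fy=6,interpolation=cv2.INTER_CUBIC))
cv2.imwrite('pics/c3.png',cv2.resize(s[170:280,330:430],None,fx=5,fy=5,interpolation=cv2.INTER_CUBIC))
cv2.imwrite('pics/c4.png',cv2.resize(s[270:470,225:425],None,fx=3,fy=3,interpolation=cv2.INTER_CUBIC))
E
```

```text
(no output)
```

View pics/c1.png

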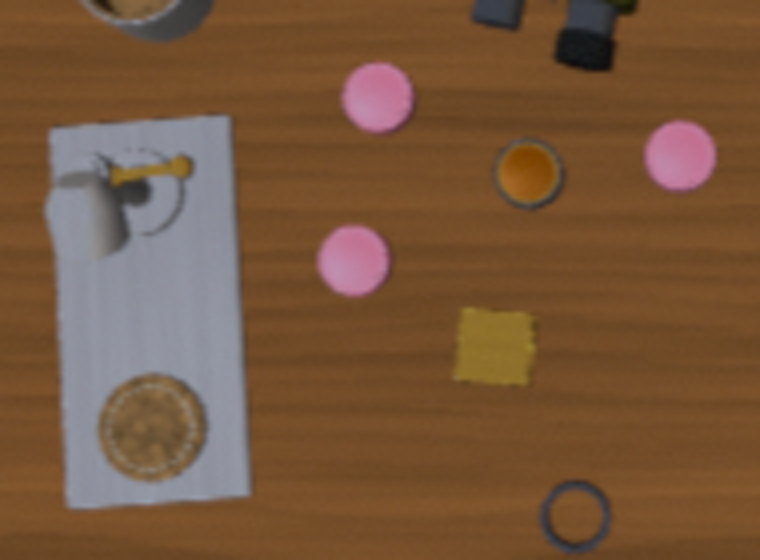

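View pics/c2.png

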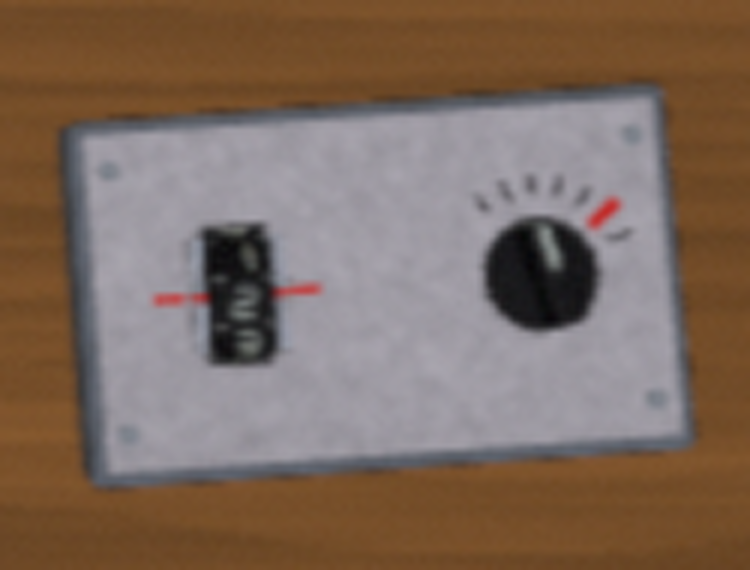

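View pics/c3.png

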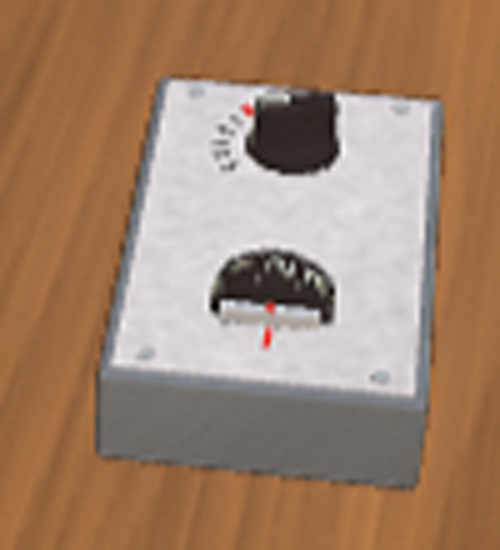

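View pics/c4.png

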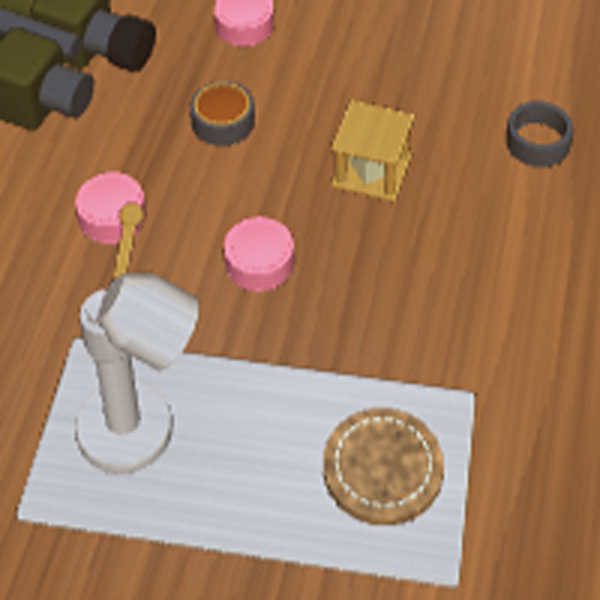

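```bash
python3 - <<'E'
from h import *
c=cam('top');s=cam('side')
def g(n,u,v,z,o,k): 
    P=ray(c,u/k+o[0],v/k+o[1],z); print(n,P.round(1),'side px',proj(s,P).round(1)); return P
o1=(170,190);o2=(360,240)
L=g('lens',529,173,18,o1,4);P=g('pad',152,427,16,o1,4)
C=[g('pl',u,v,8,o1,4) for u,v in[(48,128),(230,116),(249,495),(68,508)]]
m=sum(C)/4;print('plate c',m, [np.linalg.norm(C[i]-C[i-1]).round(1) for i in range(4)])
d=(C[0]+C[1]-C[2]-C[3]);a=np.arctan2(d[1],d[0]);print('yaw',a)
T=np.array([[np.cos(a),-np.sin(a)],[np.sin(a),np.cos(a)]])
print('pad pred',m[:2]+T@[-70,0],'tip pred',m[:2]+T@[70,-54])
g('tip',183,167,125,o1,4)
W=g('wheel',240,294,70,o2,6);Kn=g('knob',542,272,53,o2,6)
C=[g('case',u,v,50,o2,6) for u,v in[(75,125),(660,88),(692,440),(100,475)]]
m=sum(C)/4;print('case c',m, [np.linalg.norm(C[i]-C[i-1]).round(1) for i in range(4)])
d=(C[0]+C[3]-C[1]-C[2]);a=np.arctan2(-d[0],d[1]);print('yaw',a)
T=np.array([[np.cos(a),-np.sin(a)],[np.sin(a),np.cos(a)]])
print('wheel pred',m[:2]+T@[0,55],'knob pred',m[:2]+T@[0,-60])
d=(W-Kn);print(np.arctan2(-d[0],d[1]),np.linalg.norm(d[:2]))
E
```

```text
lens [638.9  25.3  18. ] side px [[298.  302.9]]
pad [487.6 246.9  16. ] side px [[351.1 421.2]]
pl [666.3 316.9   8. ] side px [[228.9 439.7]]
pl [674. 207.   8.] side px [[249.1 379.8]]
pl [447.5 190.4   8. ] side px [[381.7 398.4]]
pl [439.4 297.7   8. ] side px [[375.9 461.3]]
plate c [556.78141355 252.99739944   8.        ] [np.float64(227.7), np.float64(110.2), np.float64(227.1), np.float64(107.6)]
yaw 0.07858917146198938
pad pred [486.99747134 247.50181853] tip pred [630.80480389 204.65965349]
tip [630.5 203.4 125. ] side px [[267.9 339.3]]
wheel [ 508.8 -198.3   70. ] side px [[383.4 222.2]]
knob [ 517.1 -315.4   53. ] side px [[387.1 197.6]]
case [ 572.4 -138.8   50. ] side px [[348.8 242.3]]
case [ 587.4 -362.7   50. ] side px [[361.4 184. ]]
case [ 454.  -371.7   50. ] side px [[416.3 188.8]]
case [ 440.  -147.7   50. ] side px [[411.7 248.9]]
case c [ 513.44941896 -255.23772204   50.        ] [np.float64(132.7), np.float64(224.3), np.float64(133.6), np.float64(224.4)]
yaw 0.06465937470711106
wheel pred [ 509.89563086 -200.35265495] knob pred [ 517.32627871 -315.11234069]
0.07130954742061961 117.44921046846439
```

>>> carry_out --pt "8.5 0 0 0 -0.13" --pt "8.5 0 0 0 -0.13" --pt "8.5 0 0 0 -0.128" --pt "8.5 -4 0 -2.7 0" --pt "8.5 -4 0 -2.7 0" --pt "8.5 -4 0 -2.7 0" --pt "8.5 -4 0 -2.7 0" --pt "8.5 -4 0 -2.7 0"

```text
time_s: 0.95
tool_pos: [381.6, 399.9, 256.2]
eef_rot: [-0.5, -0.5, 0.5, 0.5]
ft_force: [1.4, 0.3, 1.0]
opening: 1.0
```

>>> carry_out --pt "8.5 -4 0 -2.7 0" --pt "8.5 -4 0 -2.7 0" --pt "8.5 -4 0 -2.7 0" --pt "8.5 -4 0 -2.7 0" --pt "8.5 -4 0 -2.7 0" --pt "8.5 -4 0 -2.7 0" --pt "8.5 -4 0 -2.7 0" --pt "8.5 0 0 0 0"

```text
time_s: 1.75
tool_pos: [573.0, 112.8, 256.4]
eef_rot: [0.505, 0.496, -0.498, -0.501]
ft_force: [-1.0, 0.5, -0.8]
opening: 0.996
```

>>> carry_out --pt "8.5 -4 0 -3 0" --pt "8.5 -4 0 -3 0" --pt "8.5 -0.8 4 -0.6 0" --pt "8.5 0 4 0 0" --pt "8.5 0 0 0 0"

```text
time_s: 2.25
tool_pos: [631.4, 33.9, 170.1]
eef_rot: [-0.497, -0.496, 0.503, 0.503]
ft_force: [-0.8, 0.4, 0.2]
opening: 0.999
```

```bash
python3 - <<'E'
from h import *
st=env.observe();print(st['tool_pos'],R.from_quat(st['eef_rot']).as_matrix().round(3))
snap('wrist','w1.png');c=cam('wrist',st);print(proj(c,[[638.9,25.3,18],[638.9,25.3,0]]))
E
```

```text
[631.43061129  33.87015879 170.10560506] [[ 0.    -0.013 -1.   ]
 [ 1.    -0.001  0.   ]
 [-0.001 -1.     0.013]]
[[303.26545535 241.70849523]
 [303.97654374 234.34367788]]
```

View pics/w1.png

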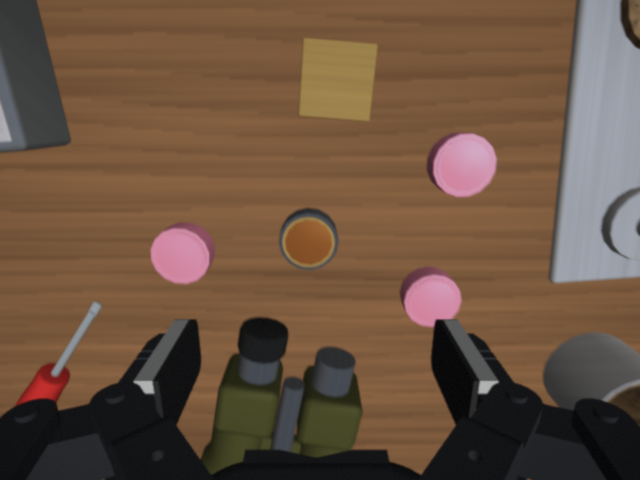

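>>> carry_out --pt "8.5 -0.7 3 -0.8 0" --pt "8.5 0 3 0 0" --pt "8.5 0 0 0 0" --pt "8.5 0 0 0 0"

```text
time_s: 2.7
tool_pos: [644.9, 27.9, 118.3]
eef_rot: [0.5, 0.501, -0.5, -0.499]
ft_force: [0.5, 0.5, 0.4]
opening: 0.995
```

```bash
python3 - <<'E'
from h import *
st=env.observe();print(st['tool_pos'],st['qvel'].round(3))
im=snap('wrist','w2.png');c=cam('wrist',st);print(proj(c,[[638.9,25.3,18]]))
h=cv2.cvtColor(im,cv2.COLOR_RGB2HSV); m=cv2.inRange(h,(5,150,60),(22,255,255))
n,l,s,ce=cv2.connectedComponentsWithStats(m)
for i in range(1,n):
    if s[i,4]>500: print(s[i],ce[i],ray(c,*ce[i],18))
E
```

```text
[644.87479114  27.88373466 118.33904294] [ 0.    -0.021  0.008 -0.022 -0.    -0.008  0.002]
[[310.6114225  244.32374938]]
[ 288  217   57   55 2454] [315.97392013 243.86308068] [638.61975496  28.33531403  18.        ]
```

View pics/w2.png

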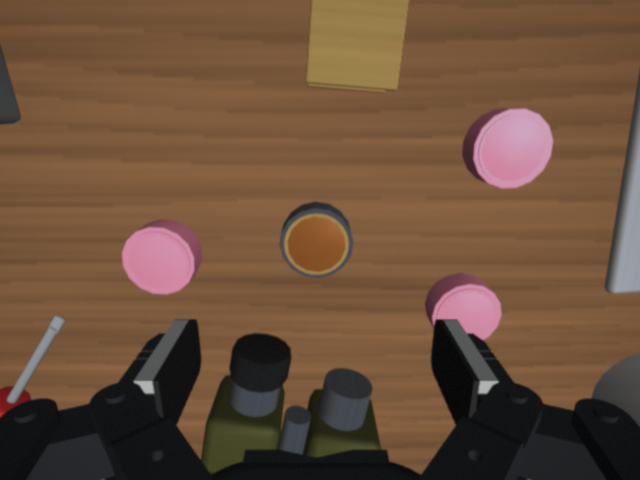

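>>> carry_out --pt "6.5 0 3 0.6 0" --pt "6.5 0 3 0 0" --pt "6.5 0 2.0 0 0" --pt "6.5 0 0.5 0 0" --pt "6.5 0 0 0 0" --pt "6.5 0 0 0 0"

```text
time_s: 3.35
tool_pos: [639.7, 27.1, 33.6]
eef_rot: [0.501, 0.501, -0.499, -0.499]
ft_force: [0.6, 0.6, 0.4]
opening: 0.76
```

```bash
python3 - <<'E'
from h import *
st=env.observe();print(st['tool_pos'],st['ft_force'])
im=snap('wrist','w3.png');c=cam('wrist',st);print(proj(c,[[638.6,28.3,18]]))
E
```

```text
[639.73400007  27.08981058  33.57678263] [0.55163189 0.63975588 0.37826887]
[[318.5196766  330.24018907]]
```

View pics/w3.png

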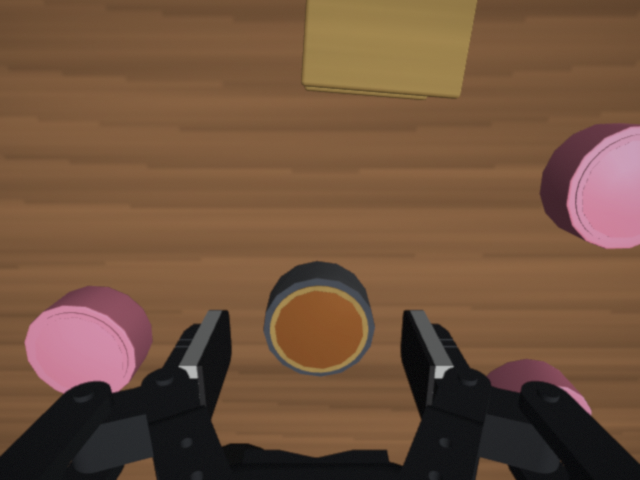

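>>> carry_out --pt "6.5 0 0.5 0 0" --pt "6.5 0 0 0 0" --pt "3.5 0 0 0 0" --pt "3.5 0 0 0 0" --pt "3.5 0 0 0 0" --pt "3.5 0 0 0 0" --pt "3.5 0 0 0 0"

```text
time_s: 4.1
tool_pos: [638.4, 26.9, 26.9]
eef_rot: [0.5, 0.5, -0.5, -0.5]
ft_force: [-0.6, 0.4, 5.4]
opening: 0.469
```

```bash
python3 - <<'E'
from h import *
st=env.observe();print(st['tool_pos'],st['ft_force'],st['opening'])
im=snap('wrist','w4.png')
E
```

```text
[638.43406479  26.91286321  26.90473865] [-0.58813213  0.38845995  5.35235188] 0.46872670189169324
```

View pics/w4.png

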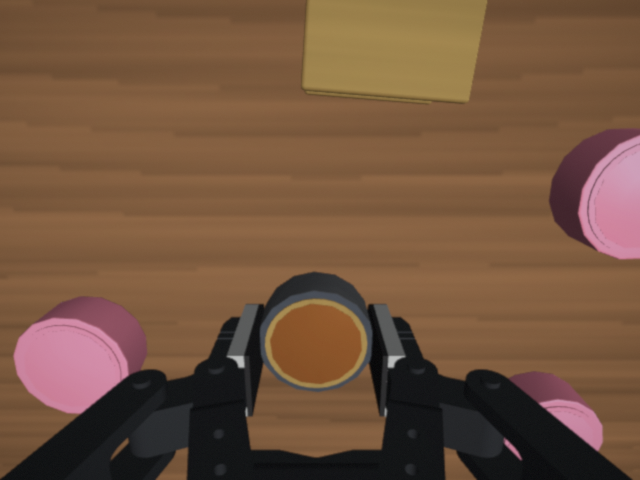

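>>> carry_out --pt "3.5 0 -1 0 0" --pt "3.5 0 -3 0 0" --pt "3.5 0 -4 0 0" --pt "3.5 0 -4 0 0" --pt "3.5 2 -3 2 0" --pt "3.5 4 0 2.6 0" --pt "3.5 4 0 2.6 0" --pt "3.5 4 0 2.6 0"

```text
time_s: 4.95
tool_pos: [538.5, 167.9, 176.7]
eef_rot: [-0.5, -0.5, 0.5, 0.5]
ft_force: [0.2, 0.6, -0.7]
opening: 0.469
```

>>> carry_out --pt "3.5 4 0 2.6 0" --pt "3.5 3 0 2 0" --pt "3.5 0 0 0 0"

```text
time_s: 5.25
tool_pos: [489.6, 243.1, 176.1]
eef_rot: [-0.496, -0.503, 0.503, 0.499]
ft_force: [-1.1, 0.5, -0.3]
opening: 0.468
```

```bash
python3 - <<'E'
from h import *
st=env.observe();print(st['tool_pos'],st['ft_force'],st['opening'])
im=snap('wrist','w5.png');c=cam('wrist',st);print(proj(c,[[487.3,247.2,16]]))
E
```

```text
[489.58239944 243.10216938 176.06094646] [-1.08580788  0.54060121 -0.26374521] 0.4682420360002811
[[320.45119275 223.14783477]]
```

View pics/w5.png

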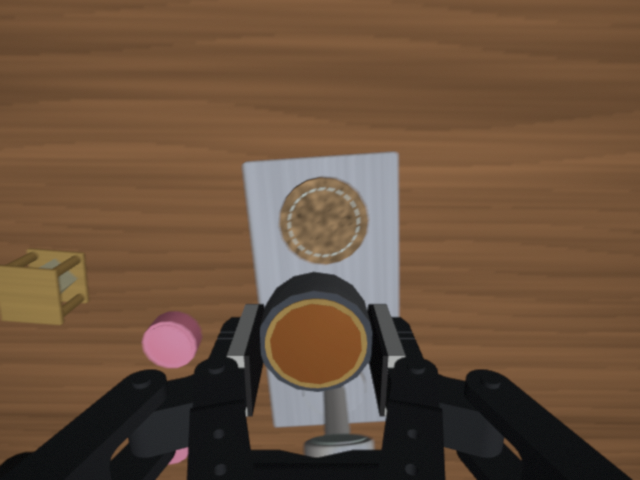

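```bash
python3 - <<'E'
from h import *
c=cam('wrist',dict(tool_pos=np.array([489.58,243.10,176.06]),eef_rot=env.observe()['eef_rot']))
print('pad',ray(c,324,220,16)); print('lens top',ray(c,316,344,176.06-8.9)-[489.58,243.1,0])
im=cv2.imread('pics/w5.png');cv2.imwrite('pics/c5.png',cv2.resize(im[150:420,220:420],None,fx=2.2,fy=2.2,interpolation=2))
E
```

```text
pad [485.2616466  249.34044142  16.        ]
lens top [  0.43432082   0.25904248 167.16      ]
```

View pics/c5.png

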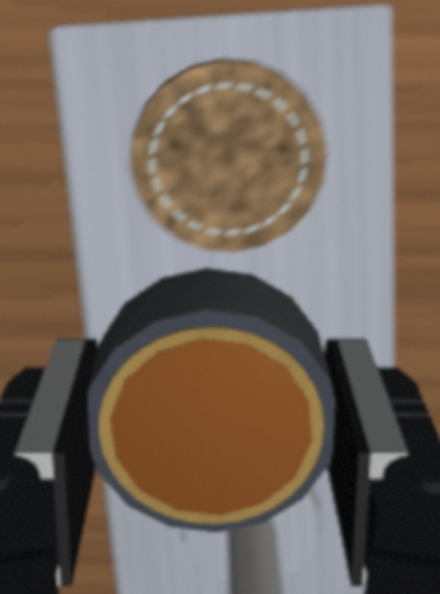

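>>> carry_out --pt "3.5 0.5 2 0.3 0" --pt "3.5 0 3 0 0" --pt "3.5 0 3 0 0" --pt "3.5 0 2 0 0" --pt "3.5 0 0 0 0" --pt "3.5 0 0 0 0"

```text
time_s: 5.9
tool_pos: [491.6, 240.6, 76.6]
eef_rot: [0.501, 0.499, -0.5, -0.5]
ft_force: [0.2, -0.7, -0.9]
opening: 0.469
```

```bash
python3 - <<'E'
from h import *
st=env.observe();print(st['tool_pos'],st['ft_force'],st['opening'])
im=snap('wrist','w6.png');c=cam('wrist',st);print(proj(c,[[487.3,247.2,16]]))
im=snap('top','t6.png');cv2.imwrite('pics/c6.png',cv2.resize(im[190:330,170:300,::-1],None,fx=4,fy=4,interpolation=2))
E
```

```text
[491.64362122 240.64175511  76.56110706] [ 0.1926134  -0.67634053 -0.86941697] 0.46888528504895555
[[329.18309726 274.90562993]]
```

View pics/w6.png

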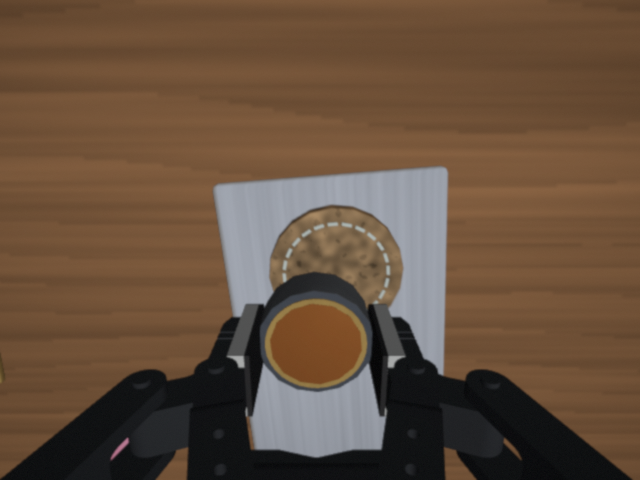

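```bash
python3 - <<'E'
from h import *
st=env.observe();print(st['tool_pos'])
c=cam('wrist',st)
print('pad',ray(c,336.5,271,16))
t=np.linspace(0,2*np.pi,9)[:-1]
for x,y in [(487,247.2),(486.5,249.5),(485.5,249.5)]:
  print(x,y,proj(c,np.c_[x+32*np.cos(t),y+32*np.sin(t),16+0*t]).round(0).tolist())
E
```

```text
[492.3154598  241.69634761  77.72144744]
pad [486.58773455 251.87435146  16.        ]
487 247.2 [[326.0, 331.0], [372.0, 314.0], [394.0, 272.0], [376.0, 226.0], [327.0, 206.0], [278.0, 226.0], [260.0, 272.0], [281.0, 314.0]]
486.5 249.5 [[331.0, 330.0], [377.0, 313.0], [399.0, 271.0], [381.0, 225.0], [332.0, 205.0], [283.0, 225.0], [264.0, 271.0], [285.0, 313.0]]
485.5 249.5 [[331.0, 328.0], [377.0, 311.0], [399.0, 269.0], [382.0, 223.0], [332.0, 203.0], [283.0, 223.0], [264.0, 269.0], [285.0, 311.0]]
```

View pics/c6.png

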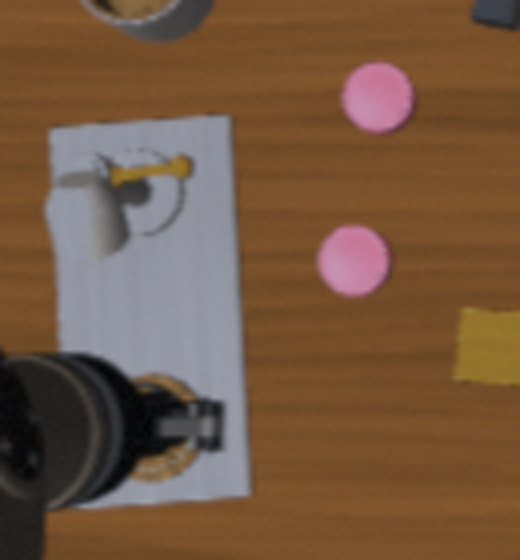

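>>> carry_out --pt "3.5 0.4 1 0.3 0" --pt "3.5 0.4 1 0.2 0" --pt "3.5 0 0 0 0" --pt "3.5 0 0 0 0"

```text
time_s: 6.4
tool_pos: [485.4, 250.0, 55.9]
eef_rot: [-0.5, -0.5, 0.501, 0.5]
ft_force: [0.2, -0.4, -0.9]
opening: 0.466
```

```bash
python3 - <<'E'
from h import *
S=[]
for i in range(3):
    S.append(env.observe()['tool_pos']); im=snap('wrist','w7.png')
S.append(env.observe()['tool_pos']);print(np.round(S,1))
p=np.mean(S,0);c=cam('wrist',dict(tool_pos=p,eef_rot=env.observe()['eef_rot']))
t=np.linspace(0,2*np.pi,60)
b=im.copy()
# lens-based: pad if centred under lens (lens tool offset 0.43,0.26)
for (x,y),col in [((p[0]+.4,p[1]+.3),(0,255,0))]:
  for r in (32,24.5):
    for q in proj(c,np.c_[x+r*np.cos(t),y+r*np.sin(t),16+0*t]): cv2.circle(b,(int(q[0]),int(q[1])),1,col,-1)
cv2.imwrite('pics/c7.png',cv2.resize(b[180:420,200:440,::-1],None,fx=2.5,fy=2.5,interpolation=2))
E
```

```text
[[485.4 250.   55.9]
 [485.8 250.   56.2]
 [486.1 249.9  56.4]
 [486.2 249.8  56.5]]
```

View pics/c7.png

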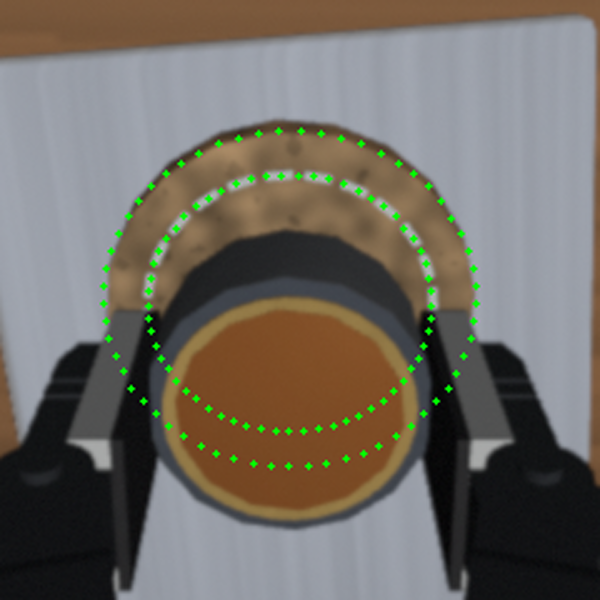

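>>> carry_out --pt "3.5 0 0.4 0 0" --pt "3.5 0 0.4 0 0" --pt "3.5 0 0.3 0 0" --pt "3.5 0 0.1 0 0" --pt "3.5 0 0 0 0" --pt "3.5 0 0 0 0" --pt "3.5 0 0 0 0"

```text
time_s: 7.25
tool_pos: [486.0, 249.9, 44.4]
eef_rot: [0.5, 0.5, -0.5, -0.5]
ft_force: [-0.3, -0.3, -0.3]
opening: 0.468
```

>>> carry_out --pt "3.5 0 0.1 0 0" --pt "3.5 0 0 0 0" --pt "3.5 0 0 0 0"

```text
time_s: 7.55
tool_pos: [485.9, 249.9, 43.3]
eef_rot: [0.5, 0.5, -0.5, -0.5]
ft_force: [-0.3, 0.2, 0.0]
opening: 0.466
```

>>> carry_out --pt "3.5 0 0.05 0 0" --pt "3.5 0 0 0 0" --pt "3.5 0 0 0 0"

```text
time_s: 7.85
tool_pos: [485.9, 249.9, 42.9]
eef_rot: [0.5, 0.5, -0.5, -0.5]
ft_force: [-0.4, -0.1, 0.4]
opening: 0.469
```

>>> carry_out --pt "3.5 0 0.05 0 0" --pt "3.5 0 0 0 0" --pt "3.5 0 0 0 0"

```text
time_s: 8.15
tool_pos: [486.0, 249.9, 42.9]
eef_rot: [0.5, 0.5, -0.5, -0.5]
ft_force: [-1.0, -0.8, 4.9]
opening: 0.468
```

>>> carry_out --pt "4.5 0 0 0 0" --pt "5.0 0 0 0 0" --pt "5.8 0 0 0 0" --pt "5.8 0 0 0 0" --pt "5.8 0 -1 0 0" --pt "5.8 0 -3 0 0" --pt "5.8 0 -3 0 0" --pt "5.8 0 0 0 0"

```text
time_s: 8.95
tool_pos: [488.9, 251.3, 117.0]
eef_rot: [0.501, 0.503, -0.497, -0.499]
ft_force: [0.1, -0.3, 0.9]
opening: 0.68
```

```bash
python3 - <<'E'
from h import *
st=env.observe();print(st['tool_pos'],st['ft_force'],st['opening'])
im=snap('wrist','w8.png')
E
```

```text
[488.94309158 251.33826161 116.98257894] [ 0.08627591 -0.27775595  0.92803539] 0.6797300781024443
```

View pics/w8.png

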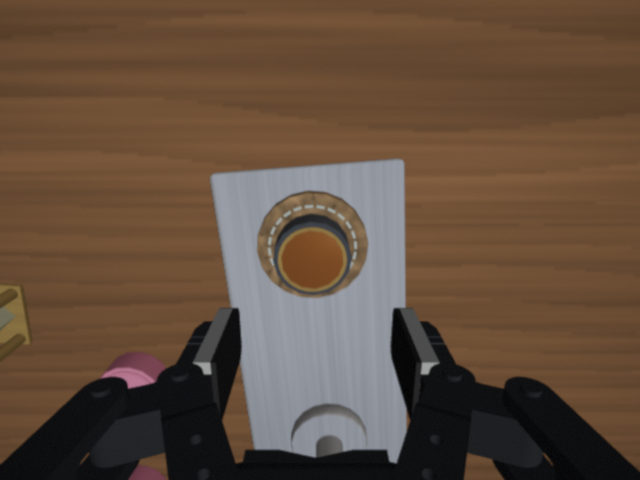

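```bash
python3 - <<'E'
from h import *
st=env.observe();im=env.read_camera('wrist');c=cam('wrist',st)
def fit(z,r,pts):
    pass
b=cv2.resize(im[170:320,240:390],None,fx=5,fy=5,interpolation=2)
h=cv2.cvtColor(im,cv2.COLOR_RGB2HSV); m=cv2.inRange(h,(5,180,60),(22,255,255))
n,l,s,ce=cv2.connectedComponentsWithStats(m[180:320,240:390]);i=1+np.argmax(s[1:,4]);g=ce[i]+[240,180]
P=ray(c,*g,34);print(g,P)
t=np.linspace(0,2*np.pi,60)
for z,r,col in [(34,21,(0,255,0)),(16,24.5,(255,0,255)),(16,32,(255,0,255))]:
    for q in proj(c,np.c_[P[0]+r*np.cos(t),P[1]+r*np.sin(t),z+0*t]): cv2.circle(b,(int((q[0]-240)*5),int((q[1]-170)*5)),1,col,-1)
cv2.imwrite('pics/c9.png',b[:600,:,::-1])
E
```

```text
[307.71302037 270.95482728] [490.04598451 247.01063847  34.        ]
```

View pics/c9.png

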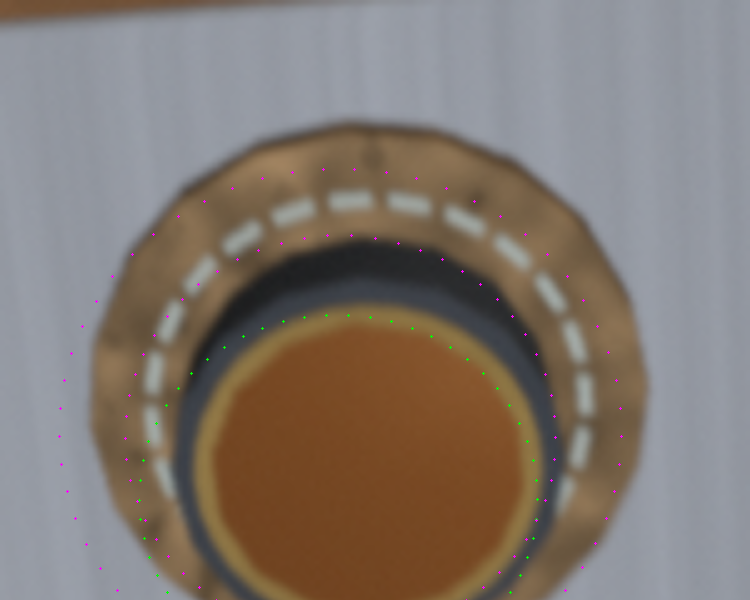

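```bash
python3 - <<'E'
from h import *
st=env.observe();im=env.read_camera('wrist');c=cam('wrist',st)
b=cv2.resize(im[170:320,240:390],None,fx=4,fy=4,interpolation=2)
P=ray(c,313.5,258.3,34);print(P)
t=np.linspace(0,2*np.pi,60)
for z,r,col in [(34,21,(0,255,0)),(16,24.5,(255,0,255)),(16,32,(255,0,255))]:
    for q in proj(c,np.c_[P[0]+r*np.cos(t),P[1]+r*np.sin(t),z+0*t]): cv2.circle(b,(int((q[0]-240+.5)*4),int((q[1]-170+.5)*4)),1,col,-1)
cv2.imwrite('pics/c10.png',b[:,:,::-1])
E
```

```text
[480.90958434 249.37936863  34.        ]
```

View pics/c10.png

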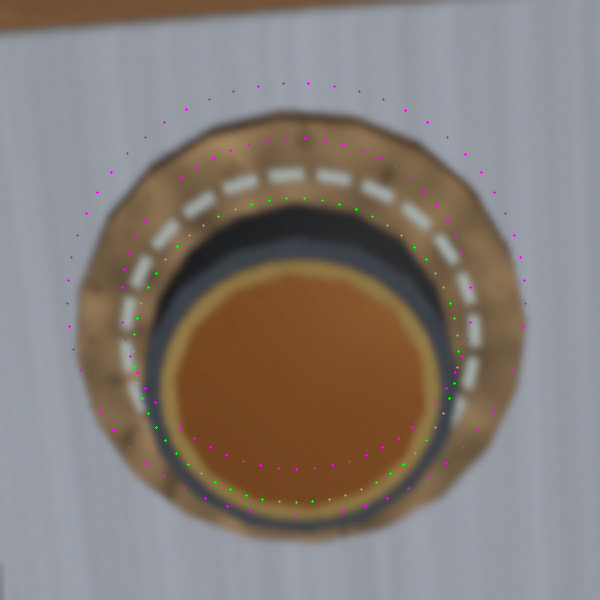

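```bash
python3 - <<'E'
from h import *
st=env.observe();c=cam('wrist',st);print(st['tool_pos'])
print(ray(c,314.9,266.2,34),ray(c,315,251.3,16))
E
```

```text
[485.60398207 249.75538527 112.39517238]
[483.92926377 249.56367836  34.        ] [482.17875172 249.60520298  16.        ]
```

>>> carry_out --pt "6 0 -4 0 0" --pt "6 -3 -3 0 0" --pt "6 -4.5 0 0 -0.07" --pt "0 -4.5 0 0 0" --pt "0 -4.5 0 0 0" --pt "0 -4.5 0 0 0" --pt "0 -4.5 0 0 0" --pt "0 -4.5 0 0 0"

```text
time_s: 9.9
tool_pos: [500.6, -51.2, 181.2]
eef_rot: [-0.481, -0.517, 0.518, 0.483]
ft_force: [0.8, -0.2, 0.3]
opening: -0.001
```

>>> carry_out --pt "0 -4.5 0 0 0" --pt "0 -4.5 0 0 0" --pt "0 -4 0 0 0" --pt "0 0 0 0 0" --pt "0 0 0 0 0"

```text
time_s: 10.4
tool_pos: [509.8, -179.9, 181.1]
eef_rot: [-0.482, -0.516, 0.517, 0.484]
ft_force: [-0.5, 0.9, -0.2]
opening: 0.002
```

```bash
python3 - <<'E'
from h import *
st=env.observe();print(st['tool_pos'],R.from_quat(st['eef_rot']).as_matrix().round(3).tolist())
im=snap('wrist','w11.png');c=cam('wrist',st);print(proj(c,[[509.3,-199,70],[517.2,-315,55]]))
im=snap('top','t11.png');cv2.imwrite('pics/c11.png',cv2.resize(im[265:325,175:245,::-1],None,fx=8,fy=8,interpolation=2))
im=snap('side','s11.png');cv2.imwrite('pics/c12.png',cv2.resize(im[380:470,300:400,::-1],None,fx=6,fy=6,interpolation=2))
E
```

```text
[ 509.78659491 -179.94889013  181.05795954] [[-0.068, -0.003, -0.998], [0.998, 0.001, -0.068], [0.001, -1.0, 0.003]]
[[283.35079666 246.00961474]
 [100.359182   238.35987759]]
```

View pics/c11.png

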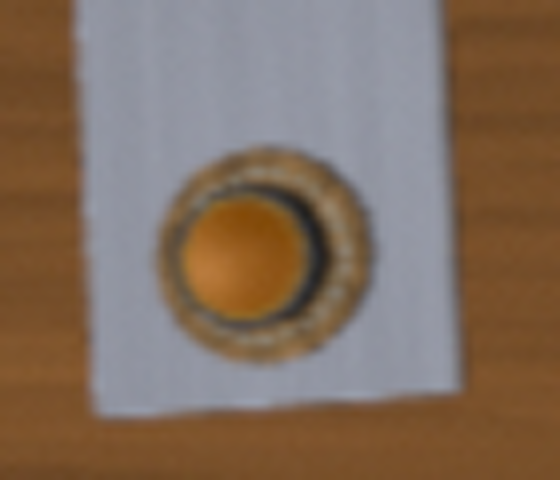

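View pics/c12.png

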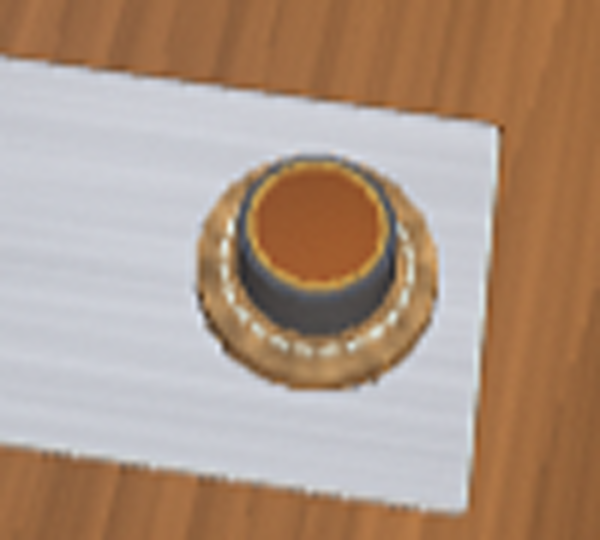

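View pics/w11.png

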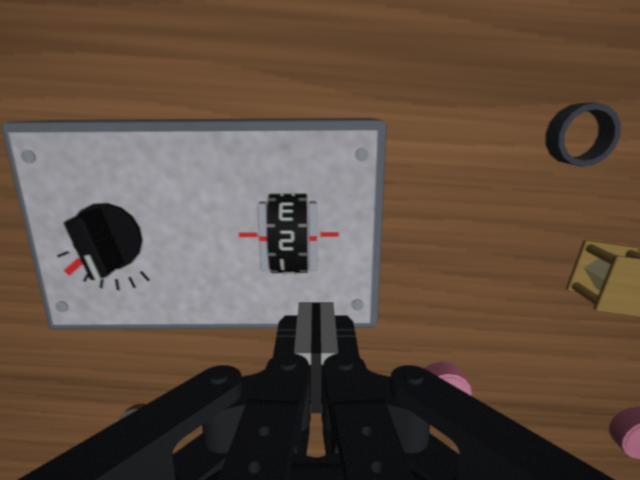

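```bash
python3 - <<'E'
from h import *
c=cam('top');print(ray(c,205.4,297.1,34)-ray(c,208.4,296.9,16))
c=cam('side');print(ray(c,352.9,417.6,34)-ray(c,352.9,425.2,16))
im=cv2.imread('pics/w11.png');cv2.imwrite('pics/c13.png',cv2.resize(im[170:320,230:350],None,fx=5,fy=5,interpolation=2))
E
```

```text
[ 0.25990057  1.9269726  18.        ]
[ 0.90552662 -2.34017139 18.        ]
```

View pics/c13.png

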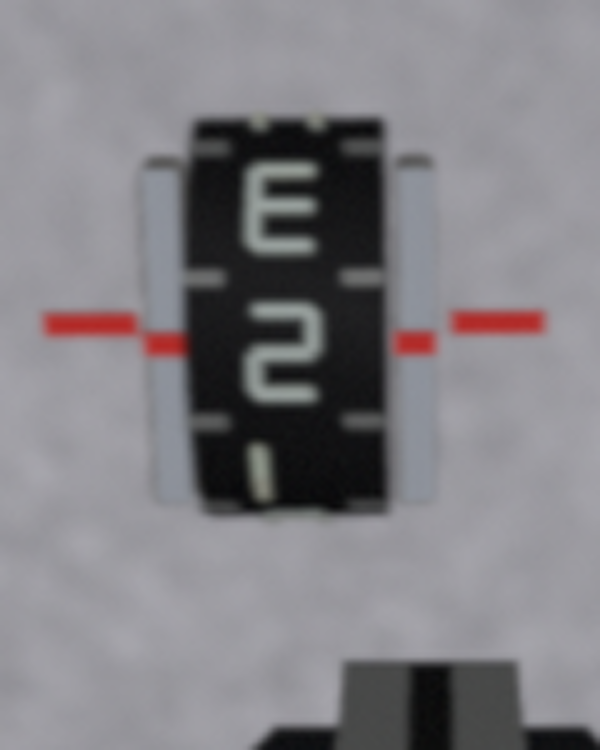

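```bash
python3 - <<'E'
from h import *
st=env.observe();c=cam('wrist',st);print(st['tool_pos'])
print(ray(c,288.7,234.6,50),ray(c,288.1,238.6,59))
W=ray(c,288.1,238.6,59);W[2]=70;print((proj(c,W)-[230,170])*5)
for a in (0,.05,.1,.15): print(a,(proj(c,W+[-28*np.sin(a),0,28*np.cos(a)-28])-[230,170])*5)
E
```

```text
[ 510.67793992 -177.31767721  181.51326176]
[ 509.54556495 -194.38859132   50.        ] [ 509.32935247 -194.22622459   59.        ]
[[284.76298908 371.36057261]]
0 [[284.76298908 371.36057261]]
0.05 [[285.38749704 360.13803894]]
0.1 [[286.05037973 348.72342874]]
0.15 [[286.74957821 337.15416212]]
```

>>> carry_out --pt "0 -2.0 0 1.2 0" --pt "0 0 4 0 0" --pt "0 0 3 0 0" --pt "0 0 1 0 0" --pt "0 0 0 0 0" --pt "0 0 0 0 0" --pt "0 0 0 0 0"

```text
time_s: 11.25
tool_pos: [501.6, -200.2, 103.8]
eef_rot: [0.483, 0.518, -0.517, -0.481]
ft_force: [0.9, -0.5, -0.1]
opening: -0.001
```

```bash
python3 - <<'E'
from h import *
st=env.observe();print(st['tool_pos'],st['ft_force'])
im=snap('wrist','w14.png');cv2.imwrite('pics/c14.png',cv2.resize(im[200:400,210:410,::-1],None,fx=3,fy=3,interpolation=2))
print(env.observe()['tool_pos'])
E
```

```text
[ 501.64328407 -200.15495854  103.84600131] [ 0.85506792 -0.52458119 -0.09197245]
[ 501.49802461 -200.23734401  103.7891219 ]
```

View pics/c14.png

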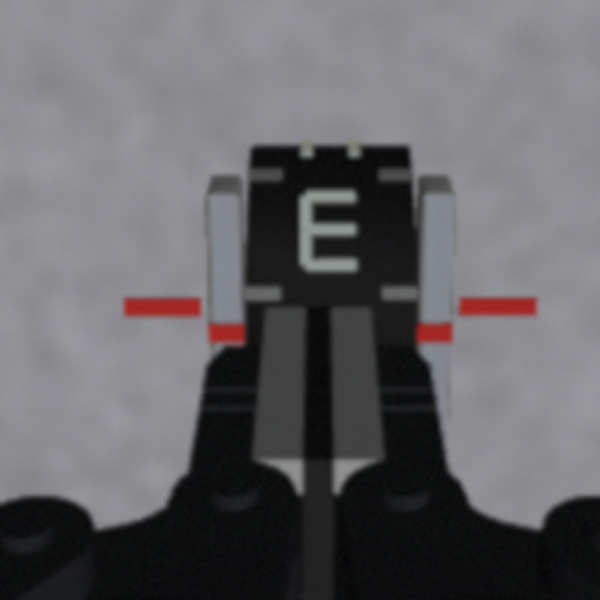

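>>> carry_out --pt "0 0.1 0.6 0 0" --pt "0 0 0.4 0 0" --pt "0 0 0.1 0 0" --pt "0 0 0 0 0" --pt "0 0 0 0 0"

```text
time_s: 11.8
tool_pos: [500.8, -199.1, 91.7]
eef_rot: [0.482, 0.518, -0.517, -0.482]
ft_force: [0.1, 0.7, 4.7]
opening: 0.002
```

>>> carry_out --pt "0 0 0.2 0 0" --pt "0 0 0 0 0" --pt "0 0 0 0 0"

```text
time_s: 12.1
tool_pos: [500.8, -199.1, 89.8]
eef_rot: [0.482, 0.518, -0.517, -0.482]
ft_force: [1.0, 1.2, 6.0]
opening: -0.005
```

>>> carry_out --pt "0 0 0 -0.5 0" --pt "0 0 0 -0.5 0" --pt "0 0 0 -0.5 0" --pt "0 0 0 -0.5 0" --pt "0 0 0 0 0" --pt "0 0 0 0 0"

```text
time_s: 12.7
tool_pos: [521.1, -197.6, 89.8]
eef_rot: [0.483, 0.518, -0.517, -0.482]
ft_force: [0.9, 1.3, 5.8]
opening: -0.001
```

>>> carry_out --pt "0 0 -1.5 0 0" --pt "0 0 -1 1.0 0" --pt "0 0 0 1.0 0" --pt "0 0 0 0 0" --pt "0 0 0 0 0"

```text
time_s: 13.2
tool_pos: [499.2, -198.9, 114.0]
eef_rot: [-0.482, -0.517, 0.517, 0.483]
ft_force: [-0.1, -0.2, -0.5]
opening: -0.002
```

```bash
python3 - <<'E'
from h import *
st=env.observe();print(st['tool_pos'],st['ft_force'])
im=snap('wrist','w15.png');cv2.imwrite('pics/c15.png',cv2.resize(im[200:400,210:410,::-1],None,fx=3,fy=3,interpolation=2))
E
```

```text
[ 499.19008357 -198.94890845  114.01544836] [-0.11882724 -0.18951912 -0.48525641]
```

View pics/c15.png

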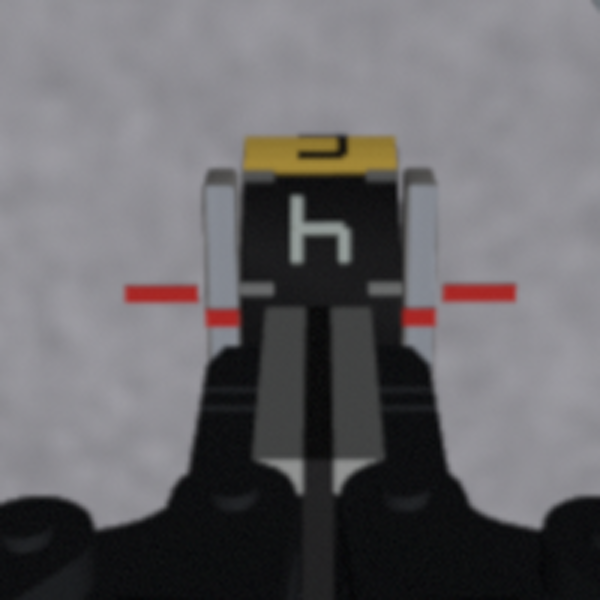

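>>> carry_out --pt "0 0.1 1.5 0 0" --pt "0 0 0.6 0 0" --pt "0 0 0.3 0 0" --pt "0 0 0 0 0" --pt "0 0 0 0 0" --pt "0 0 0 0 0"

```text
time_s: 13.85
tool_pos: [500.3, -197.7, 90.8]
eef_rot: [0.482, 0.518, -0.517, -0.482]
ft_force: [-1.3, 1.9, 4.9]
opening: -0.003
```

>>> carry_out --pt "0 0 0 -0.5 0" --pt "0 0 0 -0.5 0" --pt "0 0 0 -0.5 0" --pt "0 0 0 -0.5 0" --pt "0 0 0 0 0" --pt "0 0 0 0 0"

```text
time_s: 14.45
tool_pos: [521.7, -196.2, 90.8]
eef_rot: [0.483, 0.518, -0.517, -0.481]
ft_force: [2.6, 3.4, 4.0]
opening: 0.004
```

>>> carry_out --pt "0 0 -1.5 0 0" --pt "0 0 -3 1.0 0" --pt "0 0 -3.5 1.0 0" --pt "0 0 0 0 0" --pt "0 0 0 0 0"

```text
time_s: 14.95
tool_pos: [499.6, -198.9, 171.2]
eef_rot: [0.483, 0.517, -0.517, -0.482]
ft_force: [0.1, -0.7, -0.5]
opening: -0.002
```

```bash
python3 - <<'E'
from h import *
st=env.observe();print(st['tool_pos'],st['ft_force'])
im=snap('wrist','w16.png');cv2.imwrite('pics/c16.png',cv2.resize(im[170:330,210:370,::-1],None,fx=4,fy=4,interpolation=2)[:600])
print(env.observe()['tool_pos'])
E
```

```text
[ 499.61441467 -198.94852447  171.24199408] [ 0.07179112 -0.72693817 -0.54805629]
[ 499.30770859 -198.34322835  170.18812586]
```

View pics/c16.png

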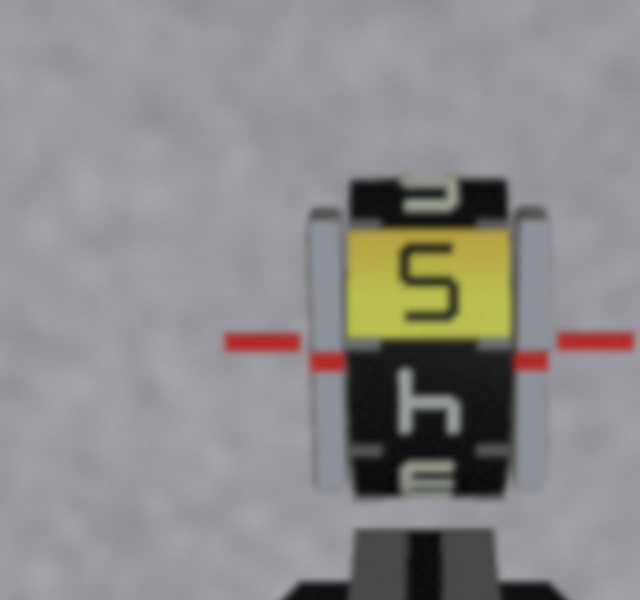

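```bash
cat > wh.py <<'E'
from h import *
from scipy.optimize import brentq
def solve(pos,u,vc,lo,hi,rot=None):
    c=cam('wrist',dict(tool_pos=np.array(pos),eef_rot=env.observe()['eef_rot'] if rot is None else rot))
    W=ray(c,u,vc,59);W[2]=70
    ex=np.array([.9977,.068,0])
    f=lambda a:proj(c,W-28*np.sin(a)*ex+[0,0,28*np.cos(a)-28])[0,1]
    out=[]
    for v in (lo,hi): out.append(brentq(lambda a:f(a)-v,-1.,1.2))
    print('W',W,'edges',out,'mid',np.mean(out),'mm',28*np.mean(out))
E
python3 - <<'E'
from wh import *
solve([499.6,-198.9,171.2],317.5,170+362/4,170+227/4,170+341/4)
E
```

```text
W [ 507.58752457 -197.04732877   70.        ] edges [0.8765705134245714, 0.25653168729015335] mid 0.5665511003573623 mm 15.863430810006145
```

>>> carry_out --pt "0 0.1 4 -0.2 0" --pt "0 0 3 0 0" --pt "0 0 0.7 0 0" --pt "0 0 0.3 0 0" --pt "0 0 0 0 0" --pt "0 0 0 0 0" --pt "0 0 0 0 0"

```text
time_s: 15.7
tool_pos: [502.5, -196.0, 91.2]
eef_rot: [0.482, 0.518, -0.517, -0.482]
ft_force: [-1.6, 3.7, 4.6]
opening: 0.002
```

>>> carry_out --pt "0 0 0 -0.5 0" --pt "0 0 0 -0.5 0" --pt "0 0 0 -0.5 0" --pt "0 0 0 0 0" --pt "0 0 0 0 0" --pt "0 0 0 0 0"

```text
time_s: 16.3
tool_pos: [518.2, -195.6, 90.6]
eef_rot: [0.483, 0.518, -0.517, -0.481]
ft_force: [1.3, 4.6, 4.6]
opening: 0.006
```

>>> carry_out --pt "0 0 -1.5 0 0" --pt "0 0 -3 1.0 0" --pt "0 0 -3.5 1.0 0" --pt "0 0 0 0 0" --pt "0 0 0 0 0" --pt "0 0 0 0 0"

```text
time_s: 16.9
tool_pos: [496.0, -197.7, 169.5]
eef_rot: [-0.482, -0.517, 0.518, 0.483]
ft_force: [-1.1, -0.7, -0.5]
opening: -0.0
```

```bash
python3 - <<'E'
from h import *
st=env.observe();print(st['tool_pos'],st['ft_force'])
im=snap('wrist','w17.png');cv2.imwrite('pics/c17.png',cv2.resize(im[170:320,230:400,::-1],None,fx=4,fy=4,interpolation=2)[:600])
print(env.observe()['tool_pos'])
E
```

```text
[ 496.04881143 -197.65094673  169.54974835] [-1.12121198 -0.70299654 -0.46252466]
[ 496.10444041 -197.40816061  169.24689261]
```

View pics/c17.png

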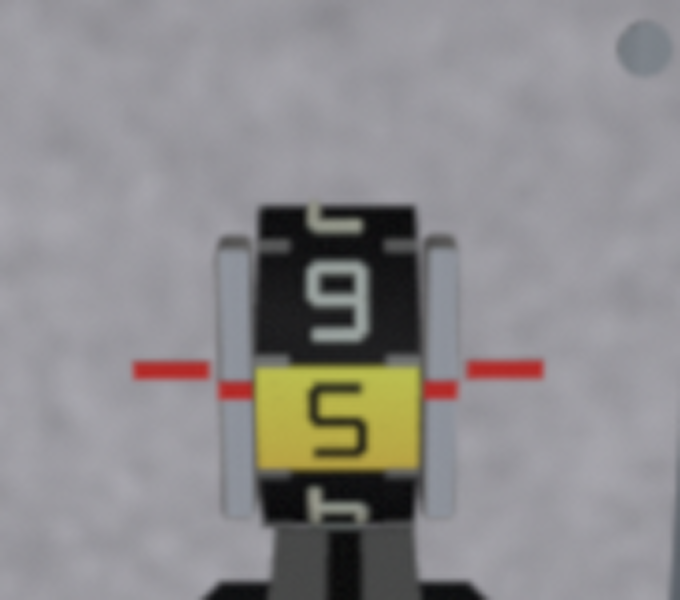

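```bash
python3 - <<'E'
from wh import *
for vc in (390,391): solve([496.05,-197.6,169.5],230+338/4,170+vc/4,170+365/4,170+470/4)
im=snap('top','t18.png');cv2.imwrite('pics/c18.png',cv2.resize(im[240:335,360:485,::-1],None,fx=6,fy=6,interpolation=cv2.INTER_CUBIC))
im=snap('side','s18.png');cv2.imwrite('pics/c19.png',cv2.resize(im[170:280,330:430,::-1],None,fx=5,fy=5,interpolation=cv2.INTER_CUBIC))
E
```

```text
W [ 507.83540176 -197.28667582   70.        ] edges [0.2835156996991125, -0.32004758293079344] mid -0.01826594161584047 mm -0.5114463652435332
W [ 507.997427   -197.27535098   70.        ] edges [0.28894853873151294, -0.31286299077757074] mid -0.0119572260230289 mm -0.3348023286448092
```

View pics/c18.png

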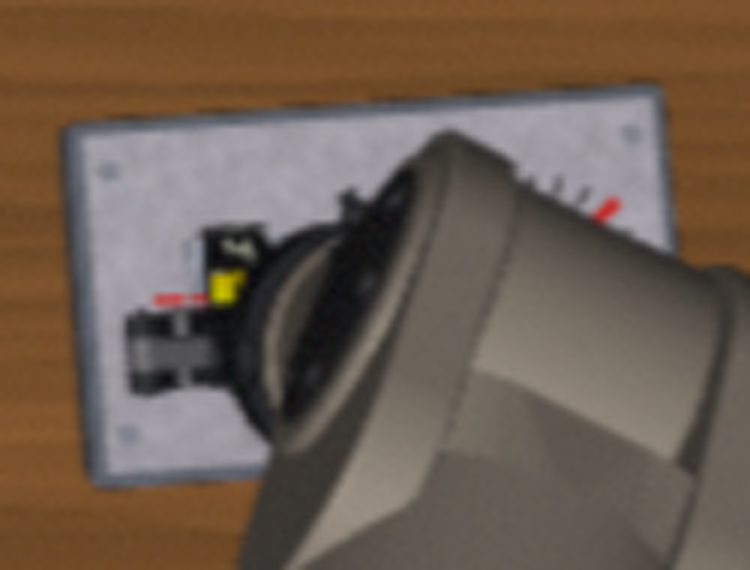

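View pics/c19.png

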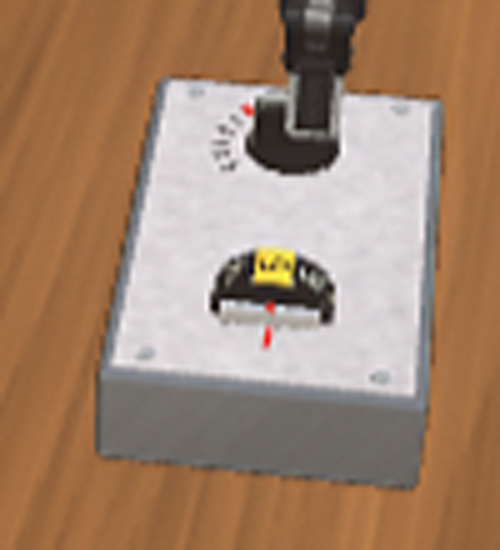

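>>> carry_out --pt "4 -4 0 -0.4 0" --pt "4 -4 0 -0.4 0" --pt "4 -3.7 0 -0.5 0" --pt "4 0 0 0 0" --pt "4 0 0 0 0" --pt "4 0 0 0 0" --pt "4 0 0 0 0"

```text
time_s: 17.75
tool_pos: [518.4, -311.2, 169.8]
eef_rot: [0.481, 0.518, -0.518, -0.482]
ft_force: [-0.5, 1.0, 0.4]
opening: 0.471
```

```bash
python3 - <<'E'
from h import *
st=env.observe();print(st['tool_pos'],st['opening'],st['q'][6],st['eef_rot'])
im=snap('wrist','w20.png');cv2.imwrite('pics/c20.png',cv2.resize(im[170:330,210:410,::-1],None,fx=4,fy=4,interpolation=2)[:600])
c=cam('wrist',st);print((proj(c,[[517,-313.5,79],[517,-313.5,50]])-[210,170])*4)
E
```

```text
[ 518.41370294 -311.23441449  169.81737698] 0.47107046139322534 2.31763342754283 [ 0.4810182   0.51802636 -0.51758015 -0.4820591 ]
[[404.81972547 351.88283634]
 [406.33531978 285.35401011]]
```

View pics/c20.png

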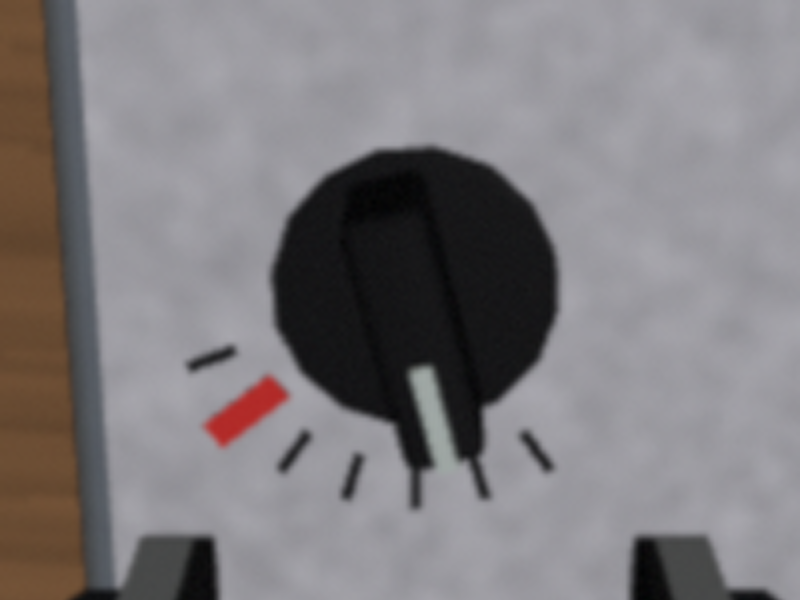

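```bash
python3 - <<'E'
from h import *
st=env.observe();c=cam('wrist',st);print(st['tool_pos'],st['q'].round(3))
g=lambda u,v,z:ray(c,u/4+210,v/4+170,z)
def ang(a,b): d=b-a; return -np.arctan2(d[1],d[0])+0.068  # clockwise from case x
print('pointer',ang(g(422,368,79),g(447,470,79)), 'edges',ang(g(345,240,79),g(402,455,79)),ang(g(430,210,79),g(480,430,79)))
print('disc c',g(416,285,55), 'bar c',(g(345,240,79)+g(480,440,79)+g(430,210,79)+g(408,466,79))/4)
# ticks
D=g(416,285,55)
for a,b in [((280,470),(308,433)),((347,499),(358,456)),((415,508),(415,468)),((487,498),(473,458)),((550,468),(523,432)),((190,367),(235,350)),((212,436),(280,385))]:
    print('tick',ang(g(*b,50),g(*a,50)))
E
```

```text
[ 518.45751507 -311.45328261  170.03056926] [ 0.1    0.436  0.487  1.753 -0.236  1.011  2.318]
pointer -0.2298216697933938 edges -0.23961474198993088 -0.22209153937941678
disc c [ 515.33826541 -312.38439617   55.        ] bar c [ 515.56070306 -312.28177089   79.        ]
tick 0.6184658649847448
tick 0.23700430075646903
tick -0.0036163825425805096
tick -0.324052755018806
tick -0.6223517321521799
tick 1.1879653518490871
tick 0.8981873601832129
```

>>> carry_out --pt "4 -0.2 0 0.2 0" --pt "4 0 0 0 -0.12" --pt "4 0 0 0 -0.11" --pt "4 0 0 0 0" --pt "4 0 0 0 0" --pt "4 0 0 0 0"

```text
time_s: 18.4
tool_pos: [516.4, -315.1, 170.3]
eef_rot: [0.42, 0.569, -0.569, -0.42]
ft_force: [0.5, -0.3, -0.0]
opening: 0.47
```

```bash
python3 - <<'E'
from h import *
st=env.observe();print(st['tool_pos'],st['q'].round(3),R.from_quat(st['eef_rot']).as_matrix()[:,0])
E
```

```text
[ 516.36939972 -315.11137423  170.30858633] [ 0.142  0.427  0.438  1.752 -0.209  1.008  2.528] [-2.94499614e-01  9.55651597e-01  5.30799353e-05]
```

>>> carry_out --pt "4 0.1 3 0 0" --pt "4 0 3 0 0" --pt "4 0 2 0 0" --pt "4 0 0.5 0 0" --pt "4 0 0 0 0" --pt "4 0 0 0 0" --pt "4 0 0 0 0"

```text
time_s: 19.1
tool_pos: [517.0, -314.9, 86.7]
eef_rot: [0.421, 0.569, -0.569, -0.419]
ft_force: [-0.4, 0.3, -0.0]
opening: 0.469
```

```bash
python3 - <<'E'
from h import *
st=env.observe();print(st['tool_pos'],st['ft_force'])
im=snap('wrist','w21.png');cv2.imwrite('pics/c21.png',cv2.resize(im[230:430,210:410,::-1],None,fx=3,fy=3,interpolation=2)[:600])
E
```

```text
[ 517.03538382 -314.86622811   86.73103079] [-0.36736903  0.27796859 -0.01318835]
```

View pics/c21.png

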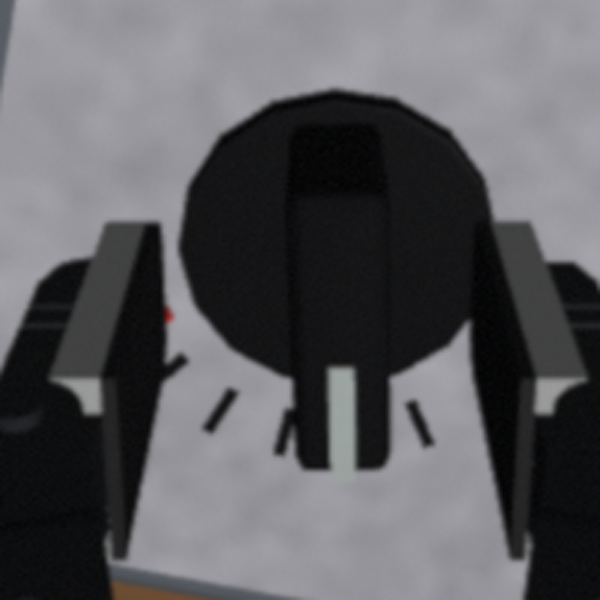

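>>> carry_out --pt "4 0.2 0.2 0 0" --pt "4 0 0 0 0" --pt "0.8 0 0 0 0" --pt "0.8 0 0 0 0" --pt "0.8 0 0 0 0" --pt "0.8 0 0 0 0" --pt "0.8 0 0 0 0" --pt "0.8 0 0 0 0"

```text
time_s: 19.95
tool_pos: [515.5, -312.6, 83.6]
eef_rot: [0.42, 0.569, -0.569, -0.419]
ft_force: [-0.7, -1.0, 2.6]
opening: 0.124
```

```bash
python3 - <<'E'
from h import *
st=env.observe();print(st['tool_pos'],st['ft_force'],st['moment'])
im=snap('wrist','w22.png');cv2.imwrite('pics/c22.png',cv2.resize(im[230:430,210:410,::-1],None,fx=3,fy=3,interpolation=2)[:600])
c=cam('wrist',st);print((proj(c,[[516.4,-313.5,79]])-[210,230])*3)
E
```

```text
[ 515.54303943 -312.64927013   83.55466952] [-0.69909618 -1.03218556  2.60434856] [-0.062348    0.17843277  0.01176524]
[[308.69567981 363.65585629]]
```

View pics/c22.png

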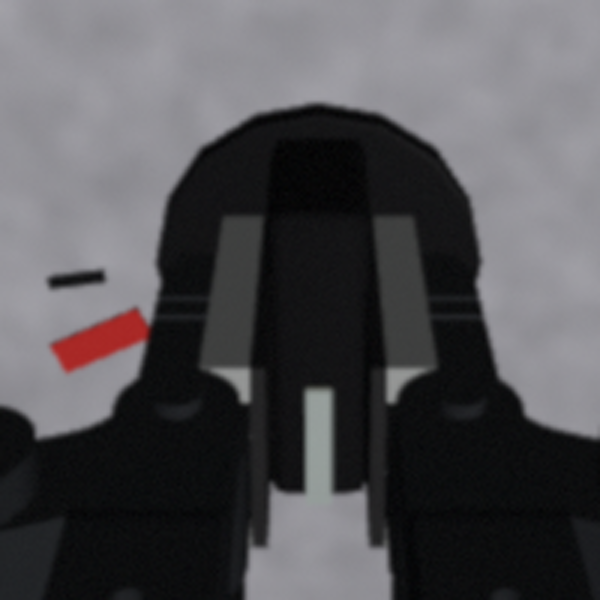

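>>> carry_out --pt "0.8 0 0 0 0.1" --pt "0.8 0 0 0 0.1" --pt "0.8 0 0 0 0.1" --pt "0.8 0 0 0 0.1" --pt "0.8 0 0 0 0"

```text
time_s: 20.5
tool_pos: [515.6, -312.7, 83.5]
eef_rot: [0.525, 0.474, -0.475, -0.524]
ft_force: [-1.1, -0.6, 4.4]
opening: 0.122
```

>>> carry_out --pt "0.8 0 0 0 0.1" --pt "0.8 0 0 0 0.1" --pt "0.8 0 0 0 0.1" --pt "0.8 0 0 0 0.1" --pt "0.8 0 0 0 0.1" --pt "0.8 0 0 0 0.1" --pt "0.8 0 0 0 0.1" --pt "0.8 0 0 0 0"

```text
time_s: 21.3
tool_pos: [515.5, -312.9, 83.5]
eef_rot: [0.655, 0.266, -0.266, -0.655]
ft_force: [-0.3, -2.1, 4.0]
opening: 0.128
```

>>> carry_out --pt "0.8 0 0 0 0.03" --pt "0.8 0 0 0 0" --pt "0.8 0 0 0 0" --pt "0.8 0 0 0 0"

```text
time_s: 21.7
tool_pos: [515.5, -312.9, 83.5]
eef_rot: [0.659, 0.256, -0.256, -0.659]
ft_force: [-0.9, -2.3, 5.2]
opening: 0.123
```

```bash
python3 - <<'E'
from h import *
st=env.observe();x=R.from_quat(st['eef_rot']).as_matrix()[:,0];print(st['tool_pos'],st['ft_force'],st['moment'],'knob est',-(np.arctan2(x[1],x[0])-np.pi/2)+.068)
im=snap('wrist','w23.png');cv2.imwrite('pics/c23.png',cv2.resize(im[230:430,210:410,::-1],None,fx=3,fy=3,interpolation=2)[:600])
E
```

```text
[ 515.50290199 -312.91714018   83.52535715] [-0.86793281 -2.26185063  5.18912426] [-0.40932257  0.26537454  0.01717746] knob est 0.8973598320563854
```

View pics/c23.png

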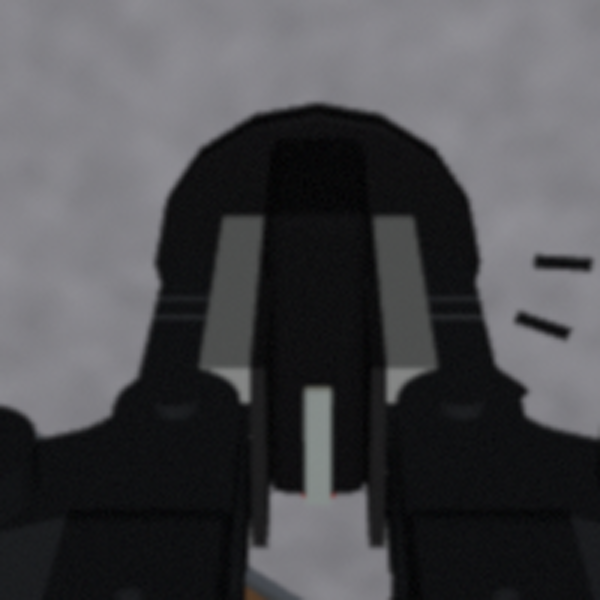

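Red shows symmetrically beside the pointer's end. Release, rise, and check.

>>> carry_out --pt "1.5 0 0 0 0" --pt "2.5 0 0 0 0" --pt "4 0 0 0 0" --pt "4 0 -1 0 0" --pt "4 0 -4 0 0" --pt "4 0 -4 0 0" --pt "4 0 0 0 0" --pt "4 0 0 0 0"

```text
time_s: 22.55
tool_pos: [516.1, -312.5, 174.7]
eef_rot: [0.66, 0.257, -0.255, -0.659]
ft_force: [-0.7, 0.1, -0.4]
opening: 0.466
```

```bash
python3 - <<'E'
from h import *
st=env.observe()
im=snap('wrist','w24.png');cv2.imwrite('pics/c24.png',cv2.resize(im[170:330,210:410,::-1],None,fx=4,fy=4,interpolation=2)[:600]);print(st['tool_pos'],st['q'].round(2))
E
```

```text
[ 516.14830429 -312.53372278  174.73738919] [-0.09  0.49  0.76  1.76 -0.39  1.04  1.55]
```

View pics/c24.png

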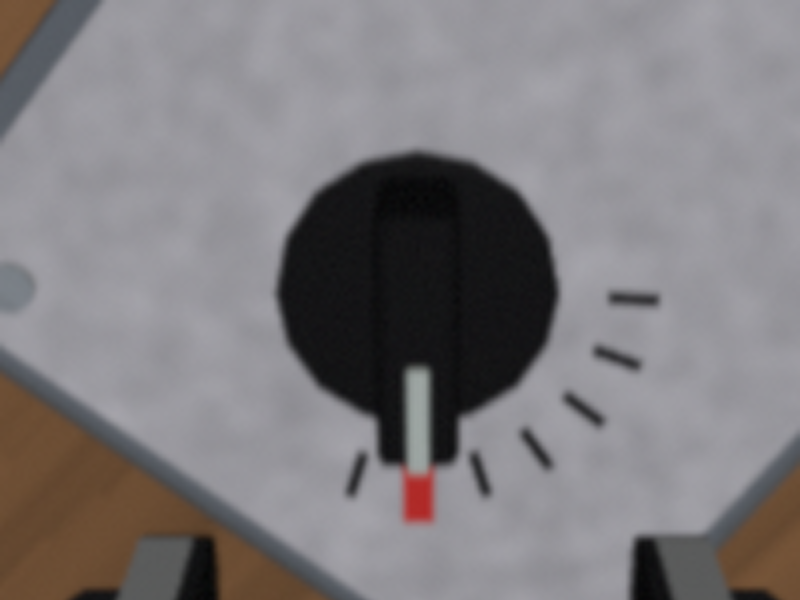

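>>> carry_out --pt "0 0 -2.5 0 0.13" --pt "0 0 0 0 0.13" --pt "0 0 0 0 0.13" --pt "0 0 0 0 0.13" --pt "0 0 0 0 0.14" --pt "0 1.4 0 4.6 0" --pt "0 1.4 0 4.6 0" --pt "0 1.4 0 4.6 0"

```text
time_s: 23.4
tool_pos: [545.4, -169.5, 196.8]
eef_rot: [-0.706, -0.027, 0.029, 0.707]
ft_force: [1.3, -0.5, 0.3]
opening: 0.0
```

>>> carry_out --pt "0 1.4 0 4.6 0" --pt "0 1.4 0 4.6 0" --pt "0 1.4 0 4.6 0" --pt "0 1.4 0 4.6 0" --pt "0 1.4 0 4.6 0" --pt "0 0 0 0 0" --pt "0 0 0 0 0"

```text
time_s: 24.1
tool_pos: [596.5, 65.4, 196.6]
eef_rot: [0.707, 0.029, -0.031, -0.706]
ft_force: [-0.4, -0.5, 0.1]
opening: -0.004
```

```bash
python3 - <<'E'
from h import *
st=env.observe();print(st['tool_pos'],st['q'].round(2),R.from_quat(st['eef_rot']).as_matrix().round(3).tolist())
im=snap('wrist','w25.png');c=cam('wrist',st);print(proj(c,[[630.8,205,125]]))
im=snap('top','t25.png')
E
```

```text
[596.46924712  65.3782706  196.5651889 ] [-0.86  0.53  0.94  1.74 -0.47  1.12  0.32] [[0.996, -0.003, -0.085], [0.085, -0.001, 0.996], [-0.003, -1.0, -0.001]]
[[429.92767721 -39.36889258]]
```

View pics/w25.png

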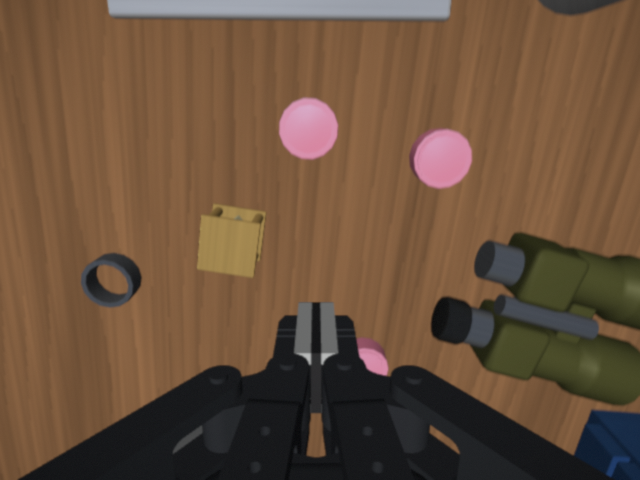

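View pics/t25.png

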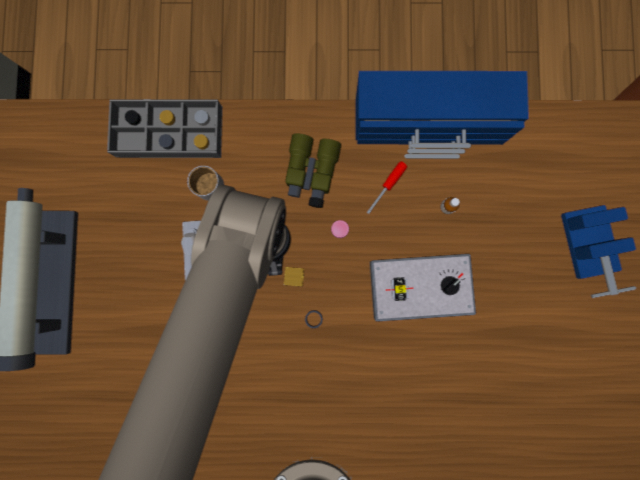

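>>> carry_out --pt "0 1.2 0 3.5 0" --pt "0 1.2 0 3.5 0" --pt "0 1.1 0 3.3 0" --pt "0 1.1 0 3.3 0" --pt "0 0 0 0 0" --pt "0 0 0 0 0" --pt "0 0 0 0 0"

```text
time_s: 24.9
tool_pos: [632.1, 199.5, 198.4]
eef_rot: [0.707, 0.027, -0.027, -0.706]
ft_force: [-0.9, -0.7, 0.1]
opening: 0.0
```

```bash
python3 - <<'E'
from h import *
st=env.observe();print(st['tool_pos'],st['q'].round(2))
im=snap('wrist','w26.png');c=cam('wrist',st);print(proj(c,[[630.8,205,125]]))
im=snap('side','s26.png')
E
```

```text
[632.13677199 199.52292379 198.38618079] [-0.96  0.63  0.9   1.58 -0.52  1.18  0.12]
[[312.24241065 264.13681307]]
```

View pics/w26.png

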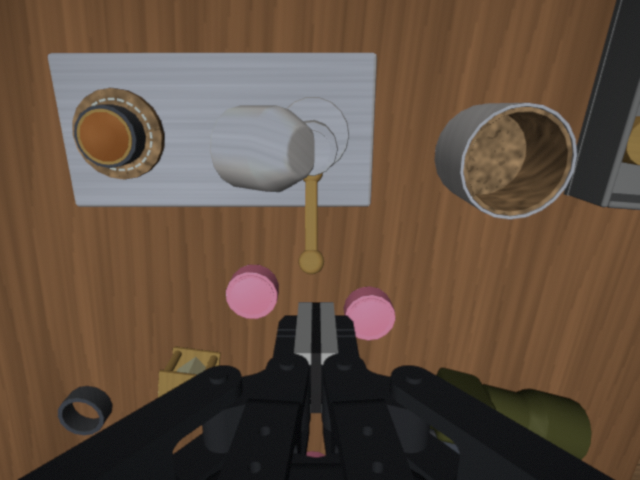

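View pics/s26.png

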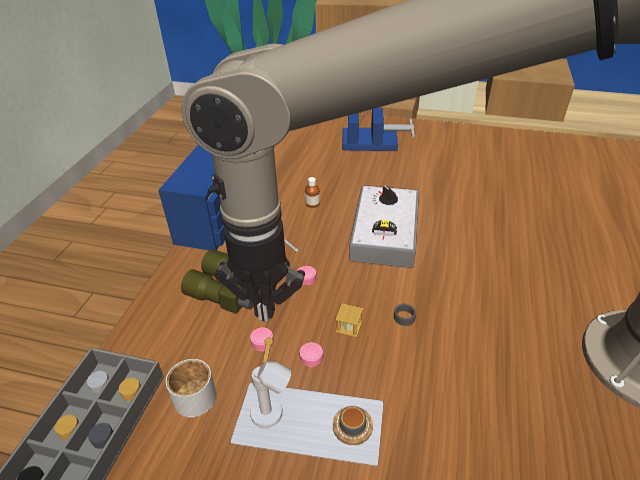

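>>> carry_out --pt "0 -0.1 1.5 0.5 0" --pt "0 0 1.5 0 0" --pt "0 0 0.7 0 0" --pt "0 0 0.5 0 0" --pt "0 0 0.5 0 0" --pt "0 0 0 0 0" --pt "0 0 0 0 0"

```text
time_s: 25.7
tool_pos: [631.0, 208.0, 151.5]
eef_rot: [-0.706, -0.029, 0.028, 0.707]
ft_force: [-1.0, 0.7, -0.3]
opening: 0.002
```

```bash
python3 - <<'E'
from h import *
st=env.observe();print(st['tool_pos'],st['ft_force'])
im=snap('wrist','w27.png');cv2.imwrite('pics/c27.png',cv2.resize(im[170:370,210:410,::-1],None,fx=3,fy=3,interpolation=2)[:600])
E
```

```text
[631.03647358 207.95137401 151.48882819] [-0.95339947  0.68721594 -0.28849101]
```

View pics/c27.png

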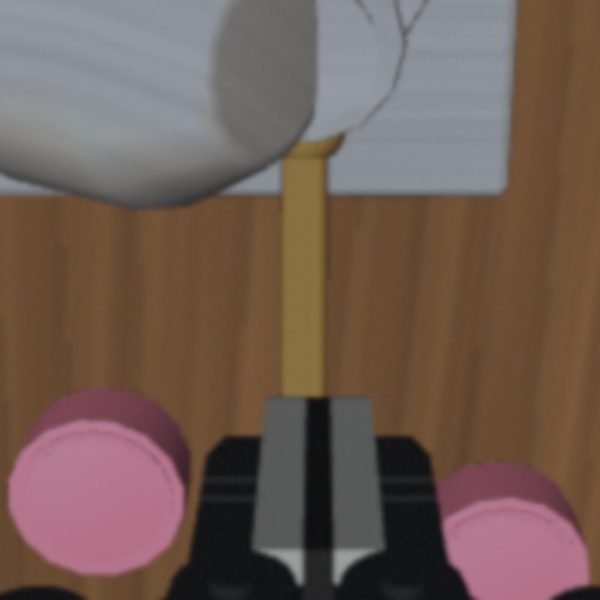

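>>> carry_out --pt "0 0 0.5 -0.2 0" --pt "0 0 0.5 -0.1 0" --pt "0 0 0.5 0 0" --pt "0 0 0.5 0 0" --pt "0 0 0 0 0"

```text
time_s: 26.25
tool_pos: [630.5, 204.5, 130.3]
eef_rot: [0.707, 0.028, -0.029, -0.706]
ft_force: [-0.0, 0.5, -0.3]
opening: 0.008
```

```bash
python3 - <<'E'
from h import *
st=env.observe();print(st['tool_pos'],st['ft_force'])
im=snap('wrist','w28.png');cv2.imwrite('pics/c28.png',cv2.resize(im[170:370,210:410,::-1],None,fx=3,fy=3,interpolation=2)[:600])
im=snap('side','s28.png');cv2.imwrite('pics/d28.png',cv2.resize(im[280:480,200:400,::-1],None,fx=3,fy=3,interpolation=2)[:600])
E
```

```text
[630.4570441  204.5236021  130.27609819] [-0.01712301  0.54867381 -0.33336817]
```

View pics/c28.png

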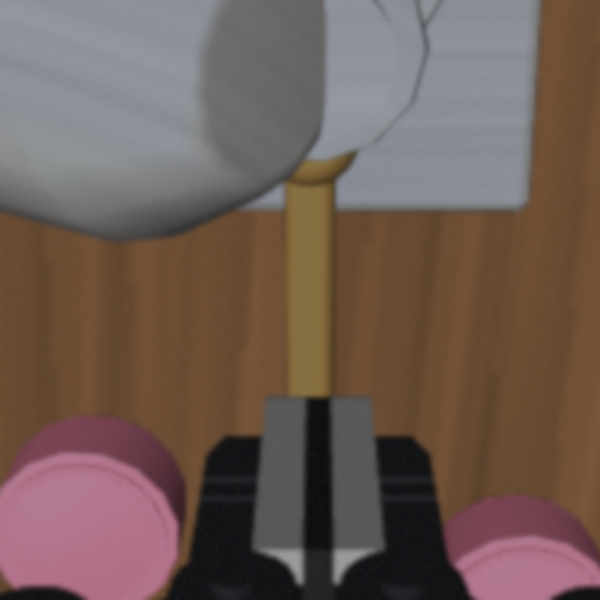

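View pics/d28.png

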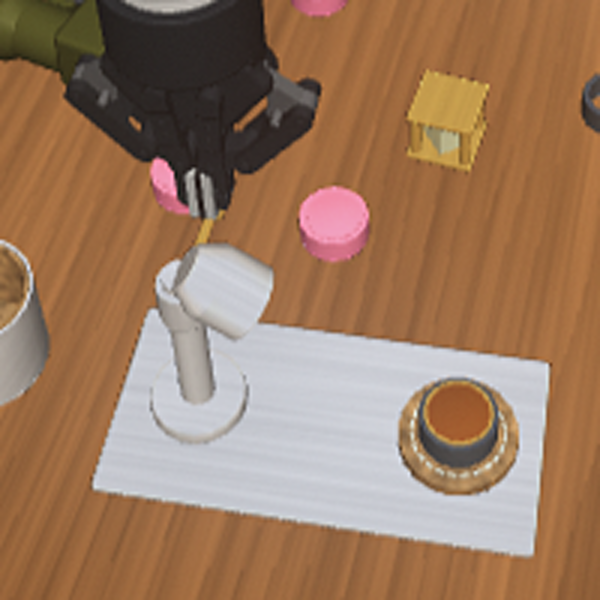

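>>> carry_out --pt "0 0 0.5 0 0" --pt "0 0 0.4 0 0" --pt "0 0 0.3 0 0" --pt "0 0 0 0 0" --pt "0 0 0 0 0"

```text
time_s: 26.85
tool_pos: [630.8, 204.3, 119.0]
eef_rot: [0.707, 0.028, -0.029, -0.706]
ft_force: [-0.1, -0.6, -0.1]
opening: 0.001
```

>>> carry_out --pt "0 0 0.2 0 0" --pt "0 0 0.1 0 0" --pt "0 0 0 0 0"

```text
time_s: 27.15
tool_pos: [631.1, 204.8, 116.4]
eef_rot: [-0.706, -0.029, 0.029, 0.707]
ft_force: [-0.5, 1.1, 1.9]
opening: -0.001
```

>>> carry_out --pt "0 0 0.1 0 0" --pt "0 0 0 0 0"

```text
time_s: 27.35
tool_pos: [631.1, 204.9, 116.1]
eef_rot: [-0.706, -0.029, 0.029, 0.707]
ft_force: [-0.3, 0.5, 4.6]
opening: -0.001
```

>>> carry_out --pt "0 0 0.1 0 0" --pt "0 0 0 0 0" --pt "0 0 0 0 0"

```text
time_s: 27.65
tool_pos: [631.2, 204.9, 115.8]
eef_rot: [-0.706, -0.029, 0.029, 0.707]
ft_force: [-2.7, 0.9, 9.2]
opening: 0.003
```

Against the stop (force rising with little motion). A touch more, then withdraw.

>>> carry_out --pt "0 0 0.1 0 0" --pt "0 0 0 0 0" --pt "0 0 -1 0 0" --pt "0 0 -4 0 0" --pt "0 0 -4 0 0" --pt "0 0 0 -4 0" --pt "0 0 0 -4 0" --pt "0 0 0 0 0"

```text
time_s: 28.45
tool_pos: [637.7, 115.8, 204.7]
eef_rot: [0.708, 0.025, -0.024, -0.705]
ft_force: [0.3, -0.1, 1.0]
opening: -0.001
```

```bash
python3 - <<'E'
from h import *
st=env.observe();print(st['tool_pos'],st['ft_force'])
snap('wrist','w29.png')
im=snap('side','s29.png');cv2.imwrite('pics/d29.png',cv2.resize(im[280:480,200:400,::-1],None,fx=3,fy=3,interpolation=2)[:600])
c=cam('side');print((proj(c,[[630.8,205,125],[630.8,205,85]])-[200,280])*3)
E
```

```text
[637.66443363 115.78322582 204.70835209] [ 0.32436356 -0.13654025  0.99474956]
[[202.24547289 180.26056077]
 [208.77835701 227.87338588]]
```

View pics/w29.png

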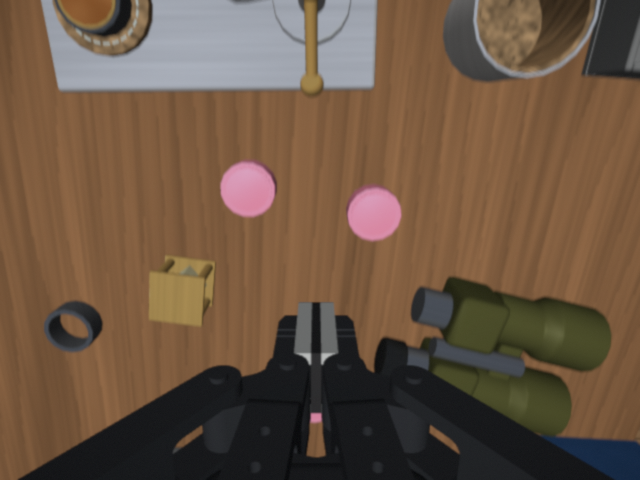

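View pics/d29.png

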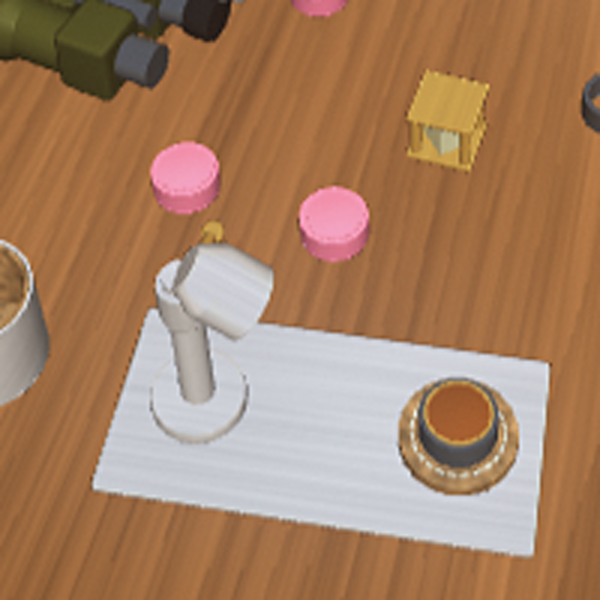

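>>> carry_out --pt "0 0 0 0 0" --pt "0 0 0 0 0" --pt "0 0 0 0 0" --pt "0 0 0 0 0"

```text
time_s: 28.95
tool_pos: [637.4, 125.9, 203.1]
eef_rot: [-0.707, -0.029, 0.029, 0.707]
ft_force: [-0.8, 0.5, 0.0]
opening: 0.001
```

```bash
python3 - <<'E'
from h import *
im=snap('top','t30.png');cv2.imwrite('pics/c30.png',cv2.resize(im[240:335,360:485,::-1],None,fx=6,fy=6,interpolation=cv2.INTER_CUBIC))
E
```

```text
(no output)
```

View pics/c30.png

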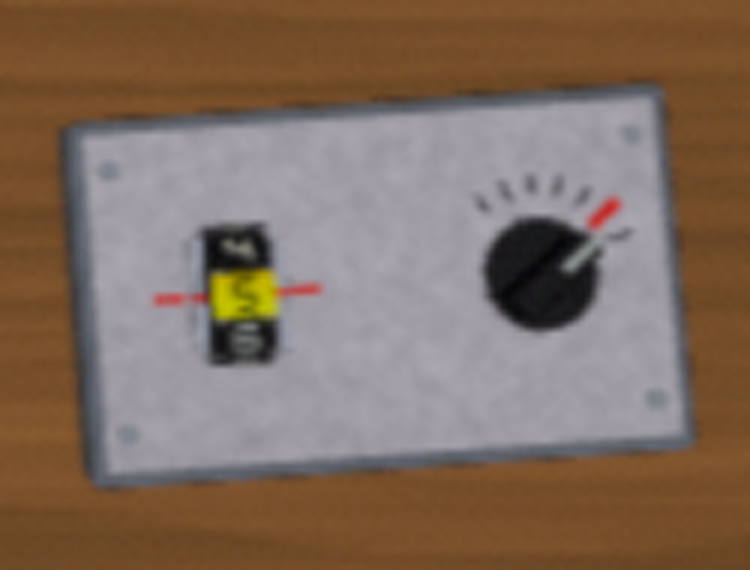

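View pics/t30.png

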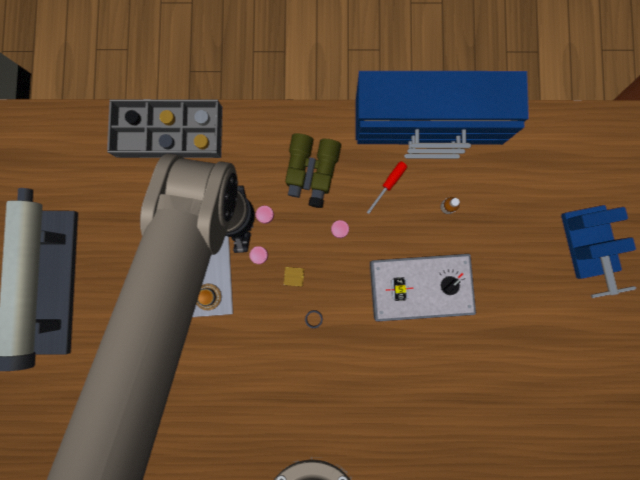

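All settings hold and the bystanders are where they were.

```bash
python3 - <<'E'
from station import env
print(env.hand_in())
E
```

```text
the job is handed in; nothing more can be done
None
```

I set the amber lens cell on the cork pad, rolled the timer to the yellow 5 and turned the knob to the red mark. Last, I pushed the brass toggle down to its stop. I handed the job in at about 29 s with the arm clear of everything.

What the last checks showed:

- **Lens cell:** it sits glass up inside the dashed circle, about 1 mm from the middle. The three cameras disagreed by up to 2 mm and in different directions, so I did not nudge it.
- **Timer wheel:** the yellow 5 is at the index to within about 0.02 rad, and the top and side views agree.
- **Power knob:** the pointer is in line with the red mark, at about 0.90 rad by the tool angle.
- **Toggle:** the force rose to 9 N with almost no further movement. Afterwards the ball was within about 2 pixels of its predicted "on" position in the side view.
- **Bystanders:** in the last top view they all stood where they were at the start, except the tin cup, which the arm partly hid. No contact forces on them were seen.

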